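# Sort left- and right-hand suspension arms on a model-car pit table

## Task

Get the pit table ready for rebuilding the car. On the white board, first slide the dish of screws, without lifting it, from between the pegs to inside its printed rectangle, then turn the dark radio plate in place, flat on the board, by pushing its swung-out end while the corner at the other end bears on the peg, until its long edge lies square against both pegs. Lay every loose suspension arm flat in one of the orange trays, left-hand arms in the tray with the left-hand sample arm on its ledge and right-hand arms in the one with the right-hand sample, and leave the flask, the wheel and the screwdriver alone.

Things in the scene. Friction and masses are not known exactly. Their poses are not given: they have to be found in the camera images.
- arm1_grip (a point): left-hand suspension arm, aluminium, 62 x 103 mm, 100 g, lying lug up. Point: best grip, on the straight beam (18 wide along x, 18 high, 82 long along y), 9 mm above underside. Outer eye (24 round, 18 high) 37 mm to +y; hinge barrel (62 x 14 x 18 high, along x) 47 mm to -y, centred 17 mm to -x; brace (12 high) on the -x side ends 10 mm short; lug on the beam, top 28 mm up, 25 mm to -y. z up. None if absent or held.
- arm2_grip (a point): left-hand suspension arm, aluminium, 62 x 103 mm, 100 g, lying lug up. Point: best grip, on the straight beam (18 wide along x, 18 high, 82 long along y), 9 mm above underside. Outer eye (24 round, 18 high) 37 mm to +y; hinge barrel (62 x 14 x 18 high, along x) 47 mm to -y, centred 17 mm to -x; brace (12 high) on the -x side ends 10 mm short; lug on the beam, top 28 mm up, 25 mm to -y. z up. None if absent or held.
- arm3_grip (a point): left-hand suspension arm, aluminium, 62 x 103 mm, 100 g, lying lug up. Point: best grip, on the straight beam (18 wide along x, 18 high, 82 long along y), 9 mm above underside. Outer eye (24 round, 18 high) 37 mm to +y; hinge barrel (62 x 14 x 18 high, along x) 47 mm to -y, centred 17 mm to -x; brace (12 high) on the -x side ends 10 mm short; lug on the beam, top 28 mm up, 25 mm to -y. z up. None if absent or held.
- arm4_grip (a point): right-hand suspension arm, aluminium, 62 x 103 mm, 100 g, lying lug up. Point: best grip, on the straight beam (18 wide along x, 18 high, 82 long along y), 9 mm above underside. Outer eye (24 round, 18 high) 37 mm to -y; hinge barrel (62 x 14 x 18 high, along x) 47 mm to +y, centred 17 mm to -x; brace (12 high) on the -x side ends 10 mm short; lug on the beam, top 28 mm up, 25 mm to +y. z up. None if absent or held.
- arm5_grip (a point): right-hand suspension arm, aluminium, 62 x 103 mm, 100 g, lying lug up. Point: best grip, on the straight beam (18 wide along x, 18 high, 82 long along y), 9 mm above underside. Outer eye (24 round, 18 high) 37 mm to -y; hinge barrel (62 x 14 x 18 high, along x) 47 mm to +y, centred 17 mm to -x; brace (12 high) on the -x side ends 10 mm short; lug on the beam, top 28 mm up, 25 mm to +y. z up. None if absent or held.
- arm6_grip (a point): right-hand suspension arm, aluminium, 62 x 103 mm, 100 g, lying lug up. Point: best grip, on the straight beam (18 wide along x, 18 high, 82 long along y), 9 mm above underside. Outer eye (24 round, 18 high) 37 mm to -y; hinge barrel (62 x 14 x 18 high, along x) 47 mm to +y, centred 17 mm to -x; brace (12 high) on the -x side ends 10 mm short; lug on the beam, top 28 mm up, 25 mm to +y. z up. None if absent or held.
- tray_left: orange open tray for left-hand arms, fixed: 140 (x) x 170 (y) x 45 mm high outside, walls and floor 4 mm; origin under the centre of the open part, on the table. On its +x side a ledge 118 x 120 x 26 mm high with a left-hand sample arm screwed on it (not to be taken). The trays are alike but for the sample and stand side by side in either order.
- tray_right: orange open tray for right-hand arms, fixed: 140 (x) x 170 (y) x 45 mm high outside, walls and floor 4 mm; origin under the centre of the open part, on the table. On its +x side a ledge 118 x 120 x 26 mm high with a right-hand sample arm screwed on it (not to be taken). The trays are alike but for the sample and stand side by side in either order.
- board: white assembly board fixed on the table, 330 (x) x 240 (y) x 8 mm; origin at the centre of its underside. Carries two steel stop pegs and the dish's printed outline.
- peg_a (a point): foot of the first stop peg on the board's top (steel, 12 mm diameter, 22 mm high): the one that the plate's corner bears on at the start
- peg_b (a point): foot of the second stop peg (same size), 110 mm from the first towards the board's +y
- outline (a point): centre, on the board's top, of the black printed rectangle for the screw dish, 110 mm along the board's x and 70 mm along its y, on the far (+x) side of the pegs
- plate_mid (a point): centre (half-way up) of the dark flat radio plate, 70 (x) x 170 (y) x 12 mm with raised edges, 160 g, loose on the board at the -x side of the pegs. It starts with its +x long edge bearing on the first peg, about 18 mm from its -y end, yawed 0.4 to 0.6 rad. Square against both pegs, its axes are parallel to the board's and this point is at x = -36 mm, y near 0 in the board's frame.
- plate_free_corner (a point): the plate's free corner, diagonally opposite the corner at the first peg: end of its -x long edge at its +y end, half-way up the 12 mm edge
- dish_mid (a point): centre (half-way up) of the open steel magnetic dish full of loose screws, 90 (x) x 50 (y) x 30 mm high, wall 3 mm, 260 g, on the board between the pegs, jutting into the place where the plate must lie. Can be gripped across its 50 mm width and slid.
- flask: bystander: upright steel vacuum flask, 74 mm diameter, 290 mm high; origin under its centre
- wheel: bystander: spare tyre on its wheel lying flat, 112 mm diameter, 44 mm high; origin under its centre
- driver: bystander: screwdriver lying on the table; origin under its middle
Things that resemble listed ones, but are neither listed nor needed, are in the scene too. Leave any turquoise or yellow look-alike of the part that bears arm5_grip alone. Leave any red look-alike of the part that bears dish_mid alone.

How it is judged (in metres and radians):
On the way, in this order (a step that is already met when the one before it is completed fails the run):
1. the screw dish lies inside its printed rectangle (x of dish_mid in the frame of outline between -0.012 and 0.012 m and y of dish_mid in the frame of outline between -0.012 and 0.012 m and angle between the x axis of dish_mid and the x axis of outline, either way round below 0.25 rad), for 0.2 s.
2. the radio plate lies square against both pegs (angle between the y axis of plate_mid and the y axis of board, either way round below 0.05 rad and x of plate_mid in the frame of board between -0.041 and -0.031 m and y of plate_mid in the frame of board between -0.03 and 0.03 m), for 0.2 s.
At the end, for the whole second after the job is handed in: Dish centre within 12 mm of the outline's, each way, turned under 0.25 rad; plate along both pegs (0.05 rad, 5 mm), centred on them within 30 mm; every arm at rest inside the tray of its hand, tilted under 0.35 rad, grip point under 50 mm high (all of step 1 and all of step 2 and x of arm1_grip in the frame of tray_left between -0.066 and 0.066 m and y of arm1_grip in the frame of tray_left between -0.081 and 0.081 m and height (world z) of each of arm1_grip, arm2_grip, arm3_grip, arm4_grip, arm5_grip, arm6_grip below 0.05 m and (angle between arm1_grip's own z axis and vertical below 0.35 rad or angle between arm1_grip's own z axis and vertical above 2.79 rad) and linear speed of each of arm1, arm2, arm3, arm4, arm5, arm6 below 0.02 m/s and x of arm2_grip in the frame of tray_left between -0.066 and 0.066 m and y of arm2_grip in the frame of tray_left between -0.081 and 0.081 m and (angle between arm2_grip's own z axis and vertical below 0.35 rad or angle between arm2_grip's own z axis and vertical above 2.79 rad) and x of arm3_grip in the frame of tray_left between -0.066 and 0.066 m and y of arm3_grip in the frame of tray_left between -0.081 and 0.081 m and (angle between arm3_grip's own z axis and vertical below 0.35 rad or angle between arm3_grip's own z axis and vertical above 2.79 rad) and x of arm4_grip in the frame of tray_right between -0.066 and 0.066 m and y of arm4_grip in the frame of tray_right between -0.081 and 0.081 m and (angle between arm4_grip's own z axis and vertical below 0.35 rad or angle between arm4_grip's own z axis and vertical above 2.79 rad) and x of arm5_grip in the frame of tray_right between -0.066 and 0.066 m and y of arm5_grip in the frame of tray_right between -0.081 and 0.081 m and (angle between arm5_grip's own z axis and vertical below 0.35 rad or angle between arm5_grip's own z axis and vertical above 2.79 rad) and x of arm6_grip in the frame of tray_right between -0.066 and 0.066 m and y of arm6_grip in the frame of tray_right between -0.081 and 0.081 m and (angle between arm6_grip's own z axis and vertical below 0.35 rad or angle between arm6_grip's own z axis and vertical above 2.79 rad)); the robot touches nothing.
It fails at once if the dish is lifted off the board (height (world z) of dish_mid above 0.035 m).
It fails at once if the plate is lifted off the board (height (world z) of plate_mid above 0.028 m).
It fails at once if a bystander (flask, wheel or screwdriver) is moved by more than 30 mm (distance of any of flask, wheel, driver from where it was at the start of the episode above 0.03 m).
Of arm1, arm2, arm3, arm4, arm5, arm6 only 4 to 6 are there at a start; the rules pass over those that are not, and their reading is None.
At some moment in a run one of arm1, arm2, arm3, arm4, arm5, arm6 may be knocked a few centimetres aside while the robot is not near it.
Once in a run the grip may slacken for a moment while it holds something.
It also fails if it takes over 210 s, if anything falls off the work surface, if the arm or the gripper's body presses on something with over 40 N, if the wrist force passes 120 N, or if a joint passes its speed limit or range.

## Robot

A 6-joint arm with a two-finger parallel gripper is mounted at the origin on the work surface. World frame = base frame: x ahead of the robot, y to its left, z up, the work surface at z = 0. Lengths are in mm, angles in rad, forces in N, time in s.
With the tool pointing down it reaches from about 400 to 925 mm from the base axis. Payload 12.5 kg.
Tool frame: the origin (TCP) lies midway between the tips of the shut fingers; the grasp point (between the pads) lies 19 mm behind it (env.tcp_to_grasp is the distance from the TCP to the grasp point, in mm); z points along the fingers, y is the line along which they close (so a half turn about z gives the same grasp; the last joint's range is limited). The gripper opens to 95 mm and grips with 3 to 60 N. Pads are 20 mm wide; open, the fingers measure 119 mm over their backs; the gripper's body (75 mm by 180 mm) begins 59 mm behind the grasp point.
Start: joints at [1.141, 0.491, 1.559, -0, 1.092, -0.106], TCP at [198.841, 592.545, 214.661] pointing down, gripper open.
Joint ranges: [-3.1, 3.1], [-0.84, 2.19], [0.05, 2.79], [-1.13, 4.28], [0.06, 2.93], [-2.69, 2.69]. Speed limits (rad/s): [2.22, 2.22, 2.79, 3.14, 3.14, 3.14].

## Interface

Orientations are given as [roll, pitch, yaw] about the fixed x, y, z axes, in that order (R = Rz(yaw) Ry(pitch) Rx(roll)).
In Python, from cell import env gives the robot as it stands. The module is installed in compiled form; this text tells all that it offers.
- The arm moves only by the tool step_arm, never from a script. Its argument "plan" is a list that holds one entry, the list of rows, each a list of 5 numbers: the shift along the tool's x, y, z in mm, then the turn about the tool's z in degrees, then the opening, from -1 (shut) to 1 (fully open). A call has 1 to 8 rows; each row is the pose to reach, as a shift and turn from the pose commanded when the call began, along the tool's axes at that moment; what a row does not reach only later rows make up. A row lasts 1/12 s, in which the tool goes at most 41.7 mm and 7.16 degrees, less where a joint would pass 70% of its speed; a pose out of reach is approached as far as the arm can. A call with a gripper value outside its range is refused whole. The fingers move at their own pace and stop on an object; the grip force is fixed at half the most. Time passes only in rows, so rows that repeat a pose let the fingers close. It gives the time, the measured TCP pose, the force, the opening and the grip force at its end, in the units of the state.
- env.state(): the state, without advancing time (a new reading comes with each control period).
- env.read_camera(name): name is "scene" or "top" or "wrist"; returns the picture (480x640x3 uint8, blue, green, red); there is no depth.
- env.get_calibration(name): a dict with "K" (3x3 intrinsics, pixels), "extrinsics" (4x4, takes a point from world to camera coordinates). Camera axes: x right, y up, looking along -z (the intrinsics and any distortion apply to the point x, -y, -z); pixel columns grow to the right and rows downward; lengths in mm; the calibration is good to about 2 mm. A picture is of the moment at which its call begins: read the wrist's pose just before it. get_calibration takes no time and is no camera call; for the wrist camera it gives the pose at the moment of the call.
- env.job_done(): hands the job in; it is judged then, once.
The state is a dict: "t": time; "joints": joint angles; "qvel": joint speeds; "tau": joint torques, N m; "eef_pos": TCP position; "tcp_rot": TCP orientation; "ft_force": force on the tool from outside, world axes, zero at the start; "moment": the same for the moment, N m; "opening": opening from 0.0 (shut) to 1.0 (fully open); "grip_force": force on a finger pad.
Only numpy, scipy, OpenCV 4.12 (cv2) and the standard library are available. Lean on these libraries where they do the work, as an engineer would, in place of code of your own. Each camera call takes 0.05 s, during which the arm holds its last target. There are 200 camera calls.

## Working session

There is one attempt and no reset: what is moved stays moved. The work goes in short steps, Python scripts to look and compute and a tool call to move; the robot and the scene stay as the last step left them, time stands still between calls to the robot, and variables do not carry over. Pictures are saved under pics/ and viewed, at most 14 in all, crops included, and the job is handed in when it is done.

Besides the shell and the picture viewer there is one more tool, called as name(argument=value, ...), one argument or row to a line, values as JSON. step_arm: Moves the arm, as the interface text tells. Its arguments: {"type":"object","properties":{"plan":{"type":"array"}},"required":["plan"]}

```bash
mkdir -p pics; cat > h.py <<'E'
import numpy as np, cv2
from cell import env
def snap(cam,name=None):
    cal=env.get_calibration(cam); im=env.read_camera(cam)
    if name: cv2.imwrite(f'pics/{name}.png',im)
    return im,np.array(cal['K']),np.array(cal['extrinsics']),cal
def ray(px,K,E,z):
    px=np.atleast_2d(np.array(px,float)); n=(np.linalg.inv(K)@np.c_[px,np.ones(len(px))].T)
    d=E[:3,:3].T@(n*np.array([[1],[-1],[-1]])); c=-E[:3,:3].T@E[:3,3]
    return (c[:,None]+d*(z-c[2])/d[2]).T
def proj(P,K,E):
    P=np.atleast_2d(P); c=E[:3,:3]@P.T+E[:3,3:4]; c=c*np.array([[1],[-1],[-1]]); p=K@c; return (p[:2]/p[2]).T
E
python3 - <<'E'
from h import *
for c in('top','scene'):
    im,K,E,cal=snap(c,c+'0'); print(c,K.round(1).tolist(),(-E[:3,:3].T@E[:3,3]).round(),[k for k in cal], cal.get('distortion'))
s=env.state();print(s['eef_pos'],s['tcp_rot'],s['t'],s['opening'])
E
```

```text
top [[466.6, 0.0, 320.6], [0.0, 466.6, 237.5], [0.0, 0.0, 1.0]] [ 277.  -57. 1454.] ['K', 'extrinsics'] None
scene [[507.1, 0.0, 315.8], [0.0, 507.1, 238.2], [0.0, 0.0, 1.0]] [1291. -226.  953.] ['K', 'extrinsics'] None
[198.7408316  592.33449352 214.12091985] [-3.14058891e+00 -1.12254464e-04  2.81777447e+00] 0.1 1.0021647337482715
```

View pics/top0.png

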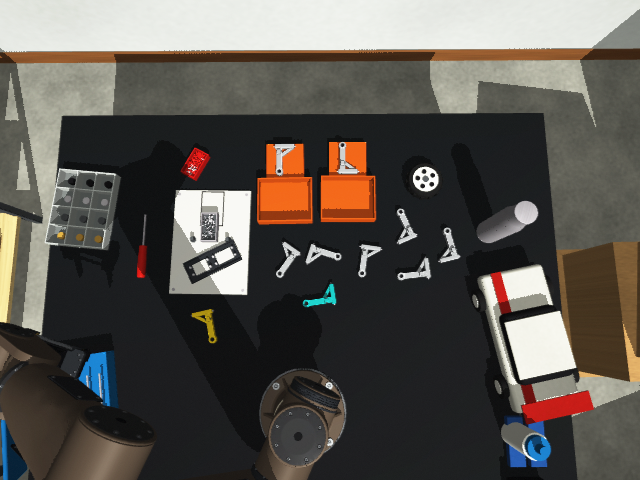

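View pics/scene0.png

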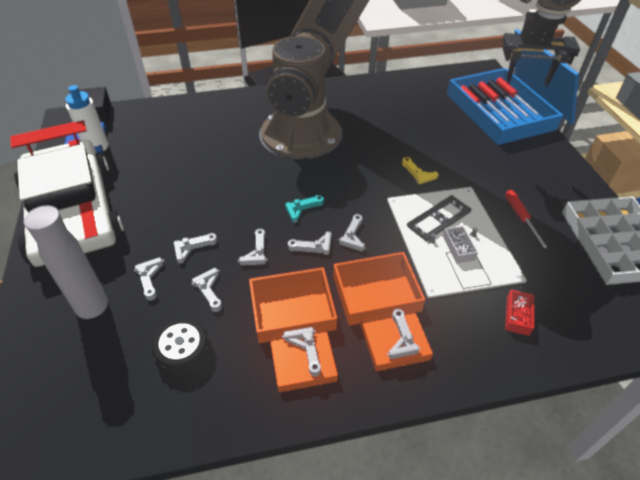

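The top view shows the white board at (210,243), with the dish between the pegs at (209,225), its outline above at (212,205) and the plate at (212,260). The trays are at (285,200) and (347,198), with samples above them. There are six silver arms between (275,205) and (460,280). The look-alikes are a turquoise arm (320,295), a yellow arm (206,325) and a red dish (196,163). I'll enlarge to confirm which is which.

```bash
python3 - <<'E'
from h import *
im=cv2.imread('pics/top0.png')
cv2.imwrite('pics/c1.png',cv2.resize(im[135:315,255:475],None,fx=3.3,fy=3.3,interpolation=cv2.INTER_CUBIC))
cv2.imwrite('pics/c2.png',cv2.resize(im[180:305,160:260],None,fx=4.6,fy=4.6,interpolation=cv2.INTER_CUBIC))
E
```

```text
(no output)
```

View pics/c1.png

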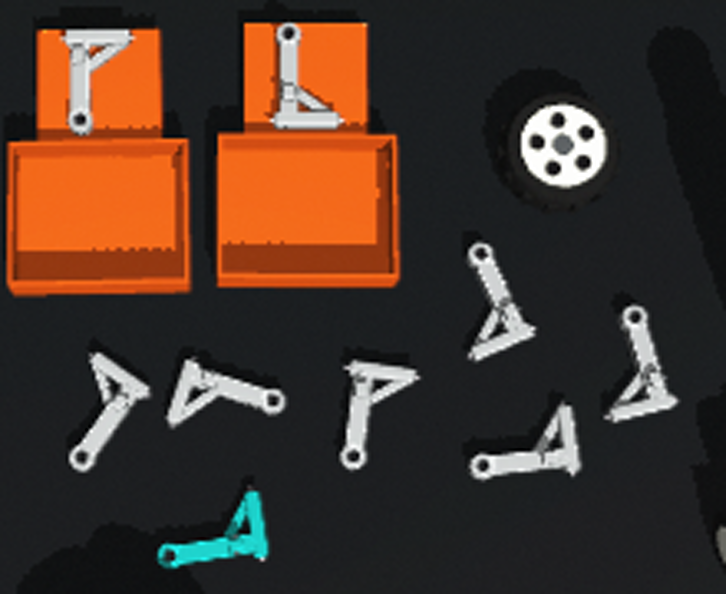

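View pics/c2.png

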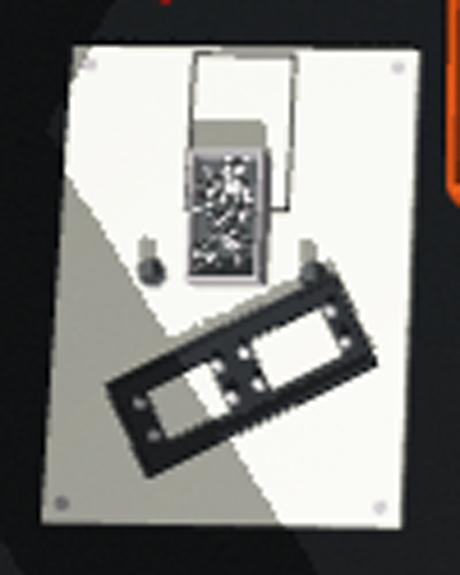

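Working from barrel to eye, left-hand arms have the brace on the left. So the sample with its eye down, at (279,160), is left-hand and **tray_left** is the image-left tray at (285,200). The sample at (342,158) is right-hand, so **tray_right** is at (347,198).

| Arm | Eye pixel | Hand |
|---|---|---|
| A | (280,273) | right |
| B | (338,256) | right |
| C | (362,273) | left |
| D | (400,212) | left |
| E | (447,231) | left |
| F | (401,276) | right |

The turquoise and yellow arms are look-alikes. The dish to move is the grey one at (209,227), not the red one.

```bash
cat >> h.py <<'E'
EYES=dict(A=(279.8,273.5),B=(337.7,256.2),C=(362,273.2),D=(400.5,211.7),E=(446.8,230.8),F=(401,275.9))
def arms(im,K,E,eyes,z=18):
    hsv=cv2.cvtColor(im,cv2.COLOR_BGR2HSV); m=((hsv[...,1]<50)&(hsv[...,2]>110)).astype(np.uint8)
    ys,xs=np.nonzero(m); W=ray(np.c_[xs,ys],K,E,z)[:,:2]; out={}
    for k,e in eyes.items():
        c=ray([e],K,E,z)[0,:2]
        for _ in range(3): # refine the eye: centroid of ring
            d=np.linalg.norm(W-c,axis=1); 
        far=W[(d>14)&(d<40)]; v=far.mean(0)-c; v/=np.linalg.norm(v)
        n=np.array([-v[1],v[0]])
        for _ in range(3):
            r=W-c; s=r@v; t=r@n; b=(s>13)&(s<30)&(abs(t)<14)
            p=np.polyfit(s[b],t[b],1); v=v+n*p[0]; v/=np.linalg.norm(v); n=np.array([-v[1],v[0]]); c=c+n*p[1]
        g=c+37*v; out[k]=(g,np.degrees(np.arctan2(*(-v)[::-1]))) # grip, angle of barrel->eye
    return out
E
python3 - <<'E'
from h import *
np.set_printoptions(suppress=True,precision=1)
im,K,E,_=snap('top','top1')
for k,(g,a) in arms(im,K,E,EYES).items(): print(k,g,round(a,1))
o=np.array([160,180])
f=lambda l,z:ray(np.array(l)/4.6+o-0.4,K,E,z)
b=f([(72,45),(420,48),(403,527),(41,522)],8);print('board',b,b.mean(0))
l=f([(193,53),(296,57),(288,210),(187,210)],8);print('outline',l,l.mean(0))
d=f([(188,149),(270,150),(265,283),(187,281)],38);print('dish',d,d.mean(0))
print('pegs',f([(318,270),(152,270)],30))
p=f([(106,385),(332,266),(378,362),(148,478)],20);print('plate',p,p.mean(0))
o=np.array([255,135])
g=lambda l,z:ray(np.array(l)/3.3+o-0.4,K,E,z)
for q in([(8,141),(188,138),(190,291),(8,294)],[(217,134),(398,133),(400,286),(218,287)]):
    t=g(q,45);print('tray',t,t.mean(0))
print('flask',ray([(485,237)],K,E,0),'wheel',ray([(425,179)],K,E,44))
E
```

```text
A [441.3  49.1] 146.9
B [473.8 -74.4] -108.8
C [ 446.7 -187.2] 175.2
D [ 569.3 -324.3] 29.4
E [ 505.3 -461.3] 12.4
F [ 407.1 -340.9] 104.5
board [[682.7 407.4   8. ]
 [679.2 165.1   8. ]
 [347.9 170.    8. ]
 [352.6 412.7   8. ]] [515.6 288.8   8. ]
outline [[676.4 322.9   8. ]
 [673.2 251.2   8. ]
 [564.8 253.5   8. ]
 [565.2 322.9   8. ]] [619.9 287.6   8. ]
dish [[601.2 315.9  38. ]
 [600.2 260.5  38. ]
 [509.1 261.   38. ]
 [510.8 313.2  38. ]] [555.3 287.6  38. ]
pegs [[519.1 227.4  30. ]
 [519.7 339.1  30. ]]
plate [[443.2 369.6  20. ]
 [523.5 219.9  20. ]
 [457.8 187.2  20. ]
 [380.7 338.8  20. ]] [451.3 278.9  20. ]
tray [[709.9 141.1  45. ]
 [711.9 -29.9  45. ]
 [563.6 -31.4  45. ]
 [561.7 138.5  45. ]] [636.8  54.6  45. ]
tray [[ 715.7  -57.4   45. ]
 [ 715.7 -229.5   45. ]
 [ 567.3 -227.6   45. ]
 [ 567.3  -57.6   45. ]] [ 641.5 -143.    45. ]
flask [[ 523.9 -577.     0. ]] wheel [[ 701.8 -385.3   44. ]]
```

```bash
cat >> h.py <<'E'
def go(x,y,z,yaw=None):
    s=env.state(); p=np.array(s['eef_pos']); a=s['tcp_rot'][2]
    dx,dy=x-p[0],y-p[1]; c,n=np.cos(a),np.sin(a)
    t=None
    if yaw is not None: t=(np.degrees(a)-yaw+90)%180-90
    print('go',np.round([dx*c+dy*n, dx*n-dy*c, p[2]-z],1),'turn',None if t is None else round(t,1),'yaw now',round(np.degrees(a),1),'j6',round(s['joints'][5],2),'t',round(s['t'],1))
E
python3 -c "
from h import *
go(555,287.5,150,179.1)"
```

```text
go [-434.7 -175.7   64.2] turn -17.7 yaw now 161.4 j6 -0.11 t 0.1
```

step_arm(
  plan=[
    [[-434.7,-175.7,0,-17.7,0],[-434.7,-175.7,0,-17.7,0],[-434.7,-175.7,0,-17.7,0],[-434.7,-175.7,0,-17.7,0],[-434.7,-175.7,0,-17.7,0.45],[-434.7,-175.7,0,-17.7,0.45],[-434.7,-175.7,0,-17.7,0.45],[-434.7,-175.7,0,-17.7,0.45]],
  ],
)

```text
t: 0.82
eef_pos: [450.5, 376.6, 214.6]
tcp_rot: [-3.142, -0.0, 3.127]
ft_force: [0.9, 0.2, -0.5]
opening: 0.727
grip_force: 0.0
```

```bash
python3 -c "
from h import *
go(555,287.5,150,179.1);print(env.state()['opening'])"
```

```text
go [-105.8  -87.6   64.6] turn 0.1 yaw now 179.2 j6 -0.97 t 0.8
0.7269143935417296
```

step_arm(
  plan=[
    [[-105.8,-87.6,44,0,0.45],[-105.8,-87.6,44,0,0.45],[-105.8,-87.6,44,0,0.45],[-105.8,-87.6,44,0,0.45],[-105.8,-87.6,44,0,0.45],[-105.8,-87.6,44,0,0.45]],
  ],
)

```text
t: 1.32
eef_pos: [554.0, 288.3, 169.9]
tcp_rot: [-3.141, -0.001, 3.125]
ft_force: [-0.8, -0.3, -0.5]
opening: 0.726
grip_force: 0.0
```

```bash
python3 -c "
from h import *
im,K,E,c=snap('wrist','w1');go(555,287.5,16,179.1)
for n,p in dict(dish=(555,287.5,38),out=(620,287,8),pa=(519,227.4,30),pb=(519.7,339,30)).items(): print(n,proj(p,K,E))"
```

```text
go [ -1.6  -1.7 154.5] turn 0.0 yaw now 179.1 j6 -1.18 t 1.4
dish [[320.32199329 222.08028005]]
out [[321.25725119 289.8399514 ]]
pa [[235.48781272 171.88873249]]
pb [[391.51974751 170.29110533]]
```

View pics/w1.png

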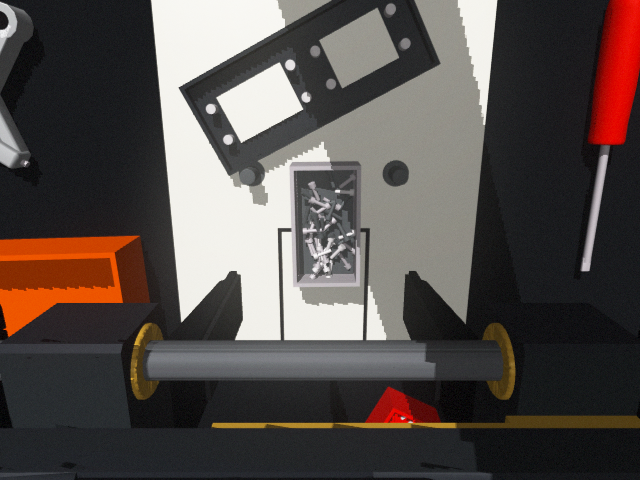

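The wrist view shows the dish rim corners at (292,163), (360,163), (360,285) and (293,286). The near outline corners are at (279,230) and (369,230), the pegs at (252,174) and (396,173), and the plate above.

```bash
python3 -c "
from h import *
np.set_printoptions(suppress=True,precision=1)
_,K,E,c=snap('wrist')
d=ray([(292,163),(360,163),(360,285),(293,286)],K,E,38);print(d,d.mean(0))
print(ray([(279.5,230),(369,230)],K,E,8));print(ray([(252,172),(396,172)],K,E,30))
print(ray([(181,88),(231,172),(439,63)],K,E,20));print(env.state()['eef_pos'])
go(555,285,16,179.1)"
```

```text
[[512.1 269.4  38. ]
 [512.8 316.7  38. ]
 [603.7 317.4  38. ]
 [603.8 267.1  38. ]] [558.1 292.6  38. ]
[[568.1 255.6   8. ]
 [569.2 326.8   8. ]]
[[519.  240.   30. ]
 [520.5 343.2  30. ]]
[[460.5 191.8  20. ]
 [520.  222.8  20. ]
 [446.7 372.5  20. ]]
[553.1 289.7 170.9]
go [ -1.9  -4.7 154.9] turn 0.1 yaw now 179.2 j6 -1.18 t 1.4
```

step_arm(
  plan=[
    [[-4,-2,60,0,0.45],[-4,-2,110,0,0.45],[-4,-2,140,0,0.45],[-4,-2,155,0,0.45],[-4,-2,155,0,0.45],[-4,-2,155,0,-1],[-4,-2,155,0,-1],[-4,-2,155,0,-1]],
  ],
)

```text
t: 2.08
eef_pos: [558.6, 288.0, 18.3]
tcp_rot: [3.14, 0.003, 3.127]
ft_force: [0.0, 3.6, 0.8]
opening: 0.57
grip_force: 2.1
```

step_arm(
  plan=[
    [[0,0,0,0,-1],[0,0,0,0,-1],[0,0,0,0,-1]],
  ],
)

```text
t: 2.33
eef_pos: [558.7, 287.9, 18.2]
tcp_rot: [3.14, 0.004, 3.127]
ft_force: [-1.5, 3.0, 7.7]
opening: 0.521
grip_force: 30.0
```

step_arm(
  plan=[
    [[-11,0,0,0,-1],[-22,0,0,0,-1],[-33,0,0,0,-1],[-44,0,0,0,-1],[-55,0,0,0,-1],[-65,0,0,0,-1],[-65,0,0,0,-1],[-65,0,0,0,-1]],
  ],
)

```text
t: 3.0
eef_pos: [624.8, 286.4, 18.2]
tcp_rot: [3.14, 0.005, 3.126]
ft_force: [3.5, -0.2, 5.6]
opening: 0.521
grip_force: 30.0
```

```bash
python3 -c "
from h import *
im,K,E,c=snap('top')
cv2.imwrite('pics/c3.png',cv2.resize(im[180:305,160:260],None,fx=4.6,fy=4.6,interpolation=cv2.INTER_CUBIC))
im,K,E,c=snap('wrist','w2')
print(env.state()['eef_pos'],env.state()['opening'])"
```

```text
[624.59163244 286.42522255  18.23685699] 0.5276993741914464
```

View pics/w2.png

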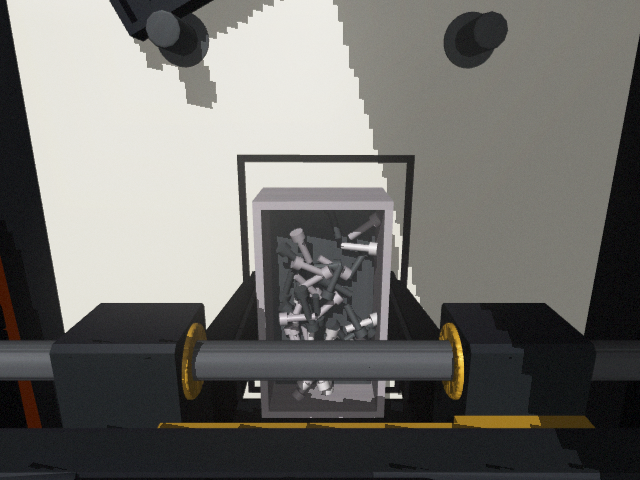

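The dish is inside the outline: outline corners (238,157), (414,157), (402,397) and (250,397), and dish rim corners (254,203), (393,203), (385,416) and (262,416). I'll check the numbers.

```bash
python3 -c "
from h import *
np.set_printoptions(suppress=True,precision=1)
cal=env.get_calibration('wrist');K=np.array(cal['K']);E=np.array(cal['extrinsics'])
a=ray([(238,157),(414,157),(402,397),(250,397)],K,E,8);print(a,a.mean(0))
for z in (38,8):
  d=ray([(254,203),(393,203),(385,416),(262,416)],K,E,z);print(d,d.mean(0))
print(ray([(254,189),(390,189)],K,E,38));print(ray([(254,189),(390,189)],K,E,8),-E[:3,:3].T@E[:3,3])"
```

```text
[[567.5 253.2   8. ]
 [568.6 325.6   8. ]
 [683.5 324.7   8. ]
 [682.3 251.2   8. ]] [625.5 288.7   8. ]
[[580.8 263.5  38. ]
 [581.5 312.6  38. ]
 [670.2 311.9  38. ]
 [669.3 261.7  38. ]] [625.4 287.4  38. ]
[[586.9 258.7   8. ]
 [587.8 317.5   8. ]
 [694.2 316.8   8. ]
 [693.2 256.5   8. ]] [640.5 287.4   8. ]
[[575.8 263.8  38. ]
 [576.5 311.4  38. ]]
[[580.9 259.    8. ]
 [581.8 316.1   8. ]] [550.1 287.7 187.8]
```

step_arm(
  plan=[
    [[0,0,0,0,0.45],[0,0,0,0,0.45],[0,0,-30,0,0.45],[0,0,-70,0,0.45],[0,0,-100,0,0.0],[0,0,-140,0,-1],[0,0,-140,0,-1],[0,0,-140,0,-1]],
  ],
)

```text
t: 3.77
eef_pos: [623.2, 286.4, 158.5]
tcp_rot: [3.14, 0.004, 3.127]
ft_force: [0.5, -0.8, 0.2]
opening: 0.502
grip_force: 0.0
```

```bash
python3 -c "
from h import *
np.set_printoptions(suppress=True,precision=1)
im,K,E,c=snap('top')
cv2.imwrite('pics/c4.png',cv2.resize(im[180:305,160:260],None,fx=4.6,fy=4.6,interpolation=cv2.INTER_CUBIC))
# white board centre, plate corners from dark mask inside the board
hsv=cv2.cvtColor(im,cv2.COLOR_BGR2HSV)
m=np.zeros(im.shape[:2],np.uint8);m[228:290,178:244]=(hsv[228:290,178:244,2]<70)
c=max(cv2.findContours(m,0,2)[0],key=cv2.contourArea);r=cv2.minAreaRect(c);b=cv2.boxPoints(r)
p=ray(b,K,E,19);print(p,p.mean(0),[np.linalg.norm(p[i]-p[i-1]) for i in range(4)])
e=p[1]-p[0];print(env.state()['eef_pos'],env.state()['opening'])
"
```

```text
[[554.6 389.4  19. ]
 [553.5 192.   19. ]
 [363.2 187.6  19. ]
 [364.3 380.6  19. ]] [458.9 287.4  19. ] [np.float64(190.5076210309832), np.float64(197.35626755287024), np.float64(190.32168556953997), np.float64(193.03259716940656)]
[622.4 286.1 156.4] 0.46317117720450834
```

View pics/c4.png

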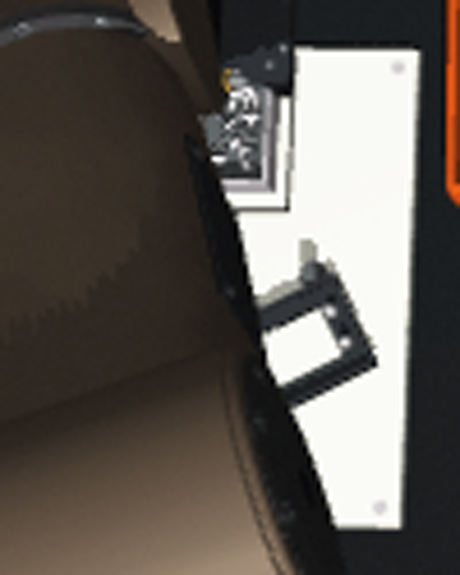

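```bash
python3 -c "
from h import *
go(370,308,156,207)"
```

```text
go [252.7  18.2   0.4] turn -27.8 yaw now 179.2 j6 -1.22 t 3.8
```

step_arm(
  plan=[
    [[252,-18,0,-28,-1],[252,-18,0,-28,-1],[252,-18,0,-28,-1],[252,-18,0,-28,-1],[252,-18,0,-28,-1],[252,-18,0,-28,-1],[252,-18,0,-28,-1],[252,-18,0,-28,-1]],
  ],
)

```text
t: 4.48
eef_pos: [368.2, 271.5, 155.1]
tcp_rot: [3.142, -0.002, -2.666]
ft_force: [0.5, 1.0, 0.1]
opening: 0.004
grip_force: 0.0
```

```bash
python3 -c "
from h import *
np.set_printoptions(suppress=True,precision=1)
go(370,308,13,207); print(env.state()['eef_pos'],env.state()['opening'])
im,K,E,_=snap('wrist','w3')
g=cv2.cvtColor(im,6)
for n,p in dict(fc=(380.7,338.8,20),pa=(519.5,233.5,30),c=(452,280,14)).items(): print(n,proj(p,K,E))"
```

```text
go [-18.3  31.6 142.1] turn 0.2 yaw now -152.8 j6 -1.56 t 4.5
[368.2 271.5 155.1] 0.004094023012084706
fc [[394.2 273.9]]
pa [[189.1 369.7]]
c [[283.  314.7]]
```

View pics/w3.png

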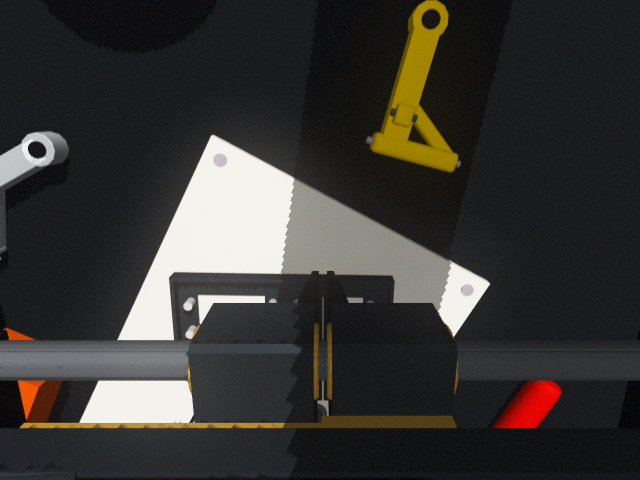

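The plate's -x edge runs level at row 275, with the free corner at (393,276), as predicted. So its yaw is about 27° and the tool is square to it.

step_arm(
  plan=[
    [[-8,32,0,0,-1],[-8,32,40,0,-1],[-8,32,80,0,-1],[-8,32,115,0,-1],[-8,32,135,0,-1],[-8,32,142,0,-1],[-8,32,142,0,-1]],
  ],
)

```text
t: 5.12
eef_pos: [363.2, 303.5, 11.6]
tcp_rot: [-3.141, -0.004, -2.668]
ft_force: [-0.1, -1.2, 0.5]
opening: 0.007
grip_force: 0.0
```

```bash
python3 -c "
from h import *
print(env.state()['eef_pos'])
for p in [(383,314,12,207),(392,319,12,202),(400.5,323,12,198),(409,327,12,193),(417.7,329.6,12,189),(426,332,12,184.5),(434,335,12,179.1)]: go(*p)"
```

```text
[363.1692979  303.5265804   11.64939419]
go [-22.4   0.3  -0.4] turn 0.1 yaw now -152.9 j6 -1.49 t 5.1
go [-32.7   0.6  -0.4] turn 5.1 yaw now -152.9 j6 -1.49 t 5.1
go [-42.1   0.3  -0.4] turn 9.1 yaw now -152.9 j6 -1.49 t 5.1
go [-51.5   0.   -0.4] turn 14.1 yaw now -152.9 j6 -1.49 t 5.1
go [-60.4  -1.6  -0.4] turn 18.1 yaw now -152.9 j6 -1.49 t 5.1
go [-68.9  -3.3  -0.4] turn 22.6 yaw now -152.9 j6 -1.49 t 5.1
go [-77.4  -4.3  -0.4] turn 28.0 yaw now -152.9 j6 -1.49 t 5.1
```

step_arm(
  plan=[
    [[-14,0,-1,0,-1],[-22,0,-1,0,-1],[-27,0,-1,2.5,-1],[-32,0,-1,5,-1],[-37,0,-1,7,-1],[-42,0,-1,9,-1],[-46,0,-1,11.5,-1],[-51,0,-1,14,-1]],
  ],
)

```text
t: 5.78
eef_pos: [409.4, 327.7, 16.0]
tcp_rot: [3.141, 0.002, -2.914]
ft_force: [-0.4, -0.0, -0.7]
opening: 0.005
grip_force: 0.3
```

```bash
python3 -c "
from h import *
im,K,E,_=snap('wrist','w4');im2,K,E,_=snap('scene','s4')
cv2.imwrite('pics/w4b.png',np.hstack([cv2.resize(im,(400,300)),cv2.resize(im2[170:320,370:570],(400,300))]))
print(env.state()['eef_pos'],env.state()['ft_force'])
for p in [(417.7,329.6,12,189),(426,332,12,184.5),(434,335,12,179.1),(437,335,12,179.1)]: go(*p)"
```

```text
[409.86023096 327.85811418  15.86449614] [ 0.43651517 -0.25470354 -0.06432983]
go [-8.  -0.1  3.9] turn 4.1 yaw now -166.9 j6 -1.25 t 5.9
go [-16.7   0.4   3.9] turn 8.6 yaw now -166.9 j6 -1.25 t 5.9
go [-25.1   1.5   3.9] turn 14.0 yaw now -166.9 j6 -1.25 t 5.9
go [-28.1   0.8   3.9] turn 14.0 yaw now -166.9 j6 -1.25 t 5.9
```

View pics/w4b.png

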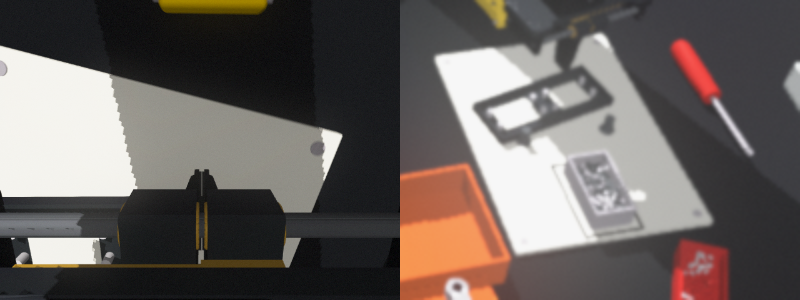

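The finger is behind the plate's swung-out end and the plate is turning against peg a. The dish stays in its outline. I'll continue the arc and lower the tip slightly.

step_arm(
  plan=[
    [[-4,0,3,2,-1],[-8,0,4,4,-1],[-12,0,4,6,-1],[-17,0,4,8.6,-1],[-21,1,4,11,-1],[-25,1,4,14,-1],[-25,1,4,14,-1]],
  ],
)

```text
t: 6.47
eef_pos: [433.5, 334.2, 11.5]
tcp_rot: [3.141, 0.002, 3.126]
ft_force: [-0.0, -0.5, 0.4]
opening: 0.01
grip_force: 0.0
```

step_arm(
  plan=[
    [[-2,0,0,0,-1],[-3,0,0,0,-1],[-3,0,0,0,-1]],
  ],
)

```text
t: 6.72
eef_pos: [435.5, 333.8, 10.9]
tcp_rot: [3.141, 0.0, 3.128]
ft_force: [0.5, 0.2, -0.6]
opening: 0.002
grip_force: 0.0
```

```bash
python3 -c "
from h import *
im,K,E,_=snap('scene','s5');cv2.imwrite('pics/s5b.png',cv2.resize(im[170:320,370:570],(800,600),interpolation=2))
print(env.state()['eef_pos'],env.state()['ft_force'],env.state()['tcp_rot'])"
```

```text
[435.49563293 333.79804128  10.80661294] [-0.34609189 -0.12779129  0.55639793] [3.14144073e+00 1.80841921e-04 3.12787244e+00]
```

View pics/s5b.png

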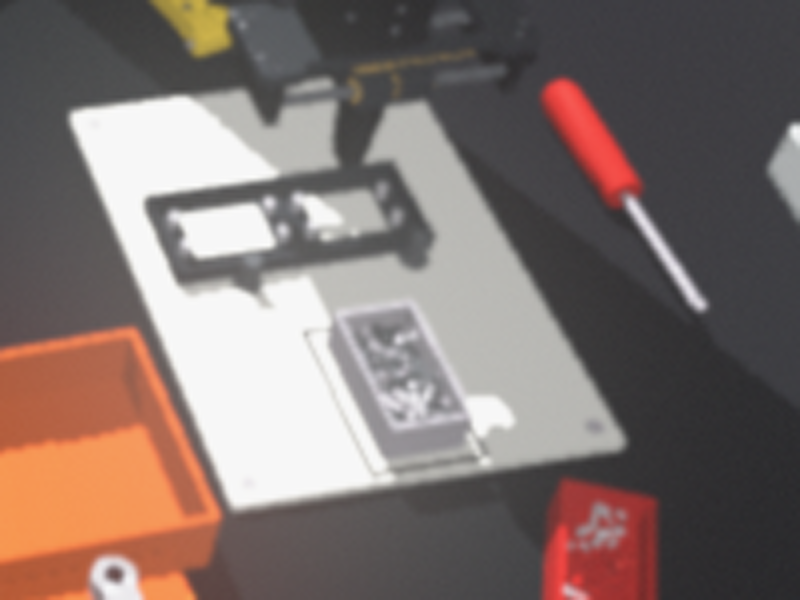

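The plate is nearly square and close to peg b, but it looks shifted towards -y. I'll seat it, then measure.

step_arm(
  plan=[
    [[-2,0,0,0,-1],[-4,0,0,0,-1],[-5,0,0,0,-1],[-5,0,0,0,-1]],
  ],
)

```text
t: 7.1
eef_pos: [436.1, 333.5, 10.6]
tcp_rot: [-3.139, -0.008, 3.128]
ft_force: [-23.3, 6.7, 13.6]
opening: 0.005
grip_force: 11.5
```

step_arm(
  plan=[
    [[12,0,0,0,-1],[20,0,-40,0,-1],[20,0,-80,0,-1],[20,40,-120,0,-1],[0,70,-160,0,-1],[0,70,-190,0,-1],[0,70,-190,0,-1],[0,70,-190,0,-1]],
  ],
)

```text
t: 7.77
eef_pos: [442.6, 405.3, 203.8]
tcp_rot: [3.138, 0.005, 3.128]
ft_force: [-0.6, -0.2, -0.7]
opening: 0.004
grip_force: 0.0
```

```bash
python3 -c "
from h import *
im,K,E,_=snap('scene','s6')
im2,K,E,_=snap('wrist','w6')
cv2.imwrite('pics/w6b.png',np.vstack([cv2.resize(im2,(560,420))[:340],cv2.resize(im[170:320,370:570],(560,420),interpolation=2)[80:320]]))
print(env.state()['eef_pos'])"
```

```text
[441.02896    403.35379883 200.02511959]
```

View pics/w6b.png

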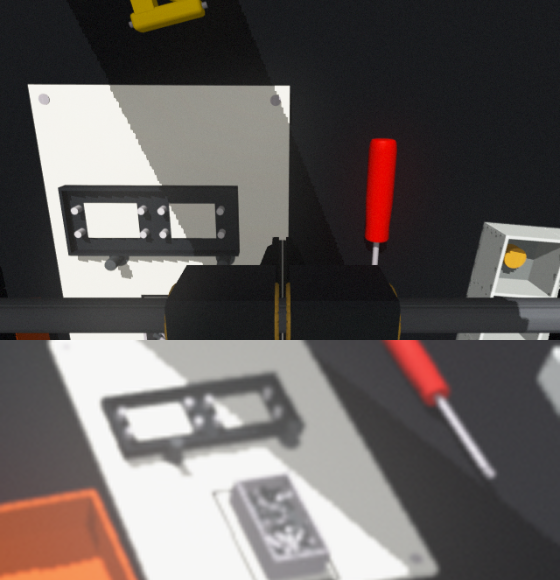

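The plate sits square along both pegs: crop corners (60,186), (238,186), (239,254) and (67,256), with near board corners (28,85) and (290,86). I'll check its y offset.

```bash
python3 -c "
from h import *
np.set_printoptions(suppress=True,precision=1)
cal=env.get_calibration('wrist');K=np.array(cal['K']);E=np.array(cal['extrinsics']);s=640/560
a=ray(np.array([(60,186),(238,186),(239,254),(67,256)])*s,K,E,20);print(a,a.mean(0))
print(ray(np.array([(28,85),(290,86)])*s,K,E,8));print(ray(np.array([(118,256),(224,256)])*s,K,E,30))"
```

```text
[[443.1 193.8  20. ]
 [445.4 362.3  20. ]
 [514.7 360.1  20. ]
 [514.4 188.6  20. ]] [479.4 276.2  20. ]
[[351.1 173.3   8. ]
 [355.3 412.5   8. ]]
[[510.9 244.2  30. ]
 [512.4 346.8  30. ]]
```

Steps 1 and 2 look good: the plate centre is at about (-38, -14) mm in the board frame and parallel to it. Next are the arms. I'll write a refinement helper plus a turn planner, and measure from the top.

```bash
cat >> h.py <<'E'
import json
def refine(im,K,E,g,a,z=18):
    """g: hint of grip xy, a: hint of barrel->eye angle (deg)"""
    hsv=cv2.cvtColor(im,cv2.COLOR_BGR2HSV); m=(hsv[...,1]<60)&(hsv[...,2]>95)
    ys,xs=np.nonzero(m); W=ray(np.c_[xs,ys],K,E,z)[:,:2]; W=W[np.linalg.norm(W-g,axis=1)<85]
    g=np.array(g,float)
    for _ in range(8):
        u=np.array([np.cos(np.radians(a)),np.sin(np.radians(a))]); n=np.array([-u[1],u[0]])
        s=(W-g)@u; t=(W-g)@n
        b=(s>-2)&(s<24)&(abs(t)<16); p=np.polyfit(s[b],t[b],1)
        a+=np.degrees(np.arctan(p[0]))*.7; g=g+n*p[1]
        tip=np.percentile(s[(abs(t)<5)&(s<75)&(s>0)],99); g=g+u*(tip-48)
    return g,a,int(b.sum())
def turns(g,a,tray,T):
    s=env.state(); q1,q6=s['joints'][0],s['joints'][5]; y=np.degrees(s['tcp_rot'][2])
    for k in range(-2,3):
        yg=a+180*k; t=y-yg; qg=np.degrees(np.arctan2(g[1],g[0])-q1+q6)+t
        if abs(qg)>150: continue
        for j in (-1,0,1):
            d=a-T+360*j; qt=qg+np.degrees(np.arctan2(tray[1],tray[0])-np.arctan2(g[1],g[0]))+d
            if abs(qt)<150: print(f'turn {t:.1f} (q6 {qg:.0f}) then carry turn {d:.1f} (q6 {qt:.0f})')
def shift(dx,dy,yaw): c,n=np.cos(np.radians(yaw)),np.sin(np.radians(yaw)); return np.round([dx*c+dy*n,dx*n-dy*c],1)
TL=np.array([643,55.5]); TR=np.array([648,-142.])
E
python3 - <<'E'
from h import *
im,K,E,_=snap('top','top2'); o={}
for k,(g,a) in arms(cv2.imread('pics/top1.png'),K,E,EYES).items():
    g,a,n=refine(im,K,E,g,a); o[k]=[g[0]+3,g[1]+1,a]; print(k,np.round(o[k],1),n)
json.dump(o,open('o.json','w'))
g=o['A'];go(g[0]+2,g[1],140);turns(g[:2],g[2],TR,180)
E
```

```text
A [443.4  50.  145.2] 54
B [ 476.5  -72.5 -106.5] 53
C [ 449.7 -187.2  174. ] 50
D [ 572.2 -322.4   23.3] 51
E [ 507.1 -461.2   16. ] 51
F [ 408.7 -339.4   99.9] 50
go [  -9.8 -352.9   59.3] turn None yaw now 179.2 j6 -0.93 t 7.9
turn 214.0 (q6 131) then carry turn -34.8 (q6 78)
turn 34.0 (q6 -49) then carry turn -34.8 (q6 -102)
```

step_arm(
  plan=[
    [[-10,-353,0,34,0],[-10,-353,0,34,0],[-10,-353,0,34,0],[-10,-353,30,34,0],[-10,-353,40,34,0],[-10,-353,50,34,0],[-10,-353,50,34,0],[-10,-353,50,34,0]],
  ],
)

```text
t: 8.58
eef_pos: [444.3, 73.3, 155.3]
tcp_rot: [-3.14, -0.002, 2.533]
ft_force: [2.1, -0.7, 0.6]
opening: 0.483
grip_force: 0.0
```

step_arm(
  plan=[
    [[0,0,0,0,0],[0,0,0,0,0]],
  ],
)

```text
t: 8.75
eef_pos: [444.9, 73.2, 155.4]
tcp_rot: [-3.14, -0.003, 2.529]
ft_force: [-0.5, 0.9, 0.4]
opening: 0.499
grip_force: 0.0
```

```bash
cat > m.py <<'E'
from h import *
import sys
k=sys.argv[1]; o=json.load(open('o.json'))[k]
im,K,E,_=snap('wrist','arm'+k); g,a,n=refine(im,K,E,np.array(o[:2]),o[2]); print(k,np.round(o,1),'->',g.round(1),round(a,1),n,'cur',np.round(env.state()['eef_pos'],1),env.state()['opening'])
u=np.array([np.cos(np.radians(a)),np.sin(np.radians(a))]); p=g+3*u
go(p[0],p[1],3,a)
E
python3 m.py A
```

```text
A [443.4  50.  145.2] -> [443.5  51.1] 144.9 841 cur [445.2  74.6 155.9] 0.49833001162995466
go [ -9.  -20.2 152.9] turn 0.1 yaw now 145.0 j6 -0.94 t 8.8
```

View pics/armA.png

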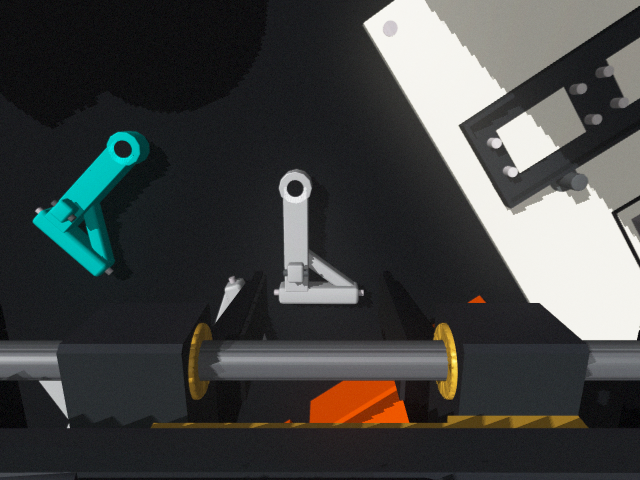

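Silver arm A is at eye (295,187) and barrel (318,293), brace on the right, so it is right-hand. It is separate from the turquoise arm at (90,205). Grasping A.

step_arm(
  plan=[
    [[-9,-20,40,0,0],[-9,-20,80,0,0],[-9,-20,115,0,0],[-9,-20,140,0,0],[-9,-20,152,0,0],[-9,-20,152,0,0],[-9,-20,152,0,-1],[-9,-20,152,0,-1]],
  ],
)

```text
t: 9.47
eef_pos: [442.2, 54.6, 5.6]
tcp_rot: [3.141, 0.001, 2.535]
ft_force: [-0.0, 0.0, 0.6]
opening: 0.41
grip_force: 0.0
```

step_arm(
  plan=[
    [[0,0,0,0,-1],[0,0,0,0,-1],[0,0,0,0,-1],[0,0,-40,0,-1],[0,0,-80,0,-1],[0,0,-120,0,-1]],
  ],
)

```text
t: 9.97
eef_pos: [441.2, 53.8, 126.2]
tcp_rot: [-3.141, -0.002, 2.533]
ft_force: [1.5, 0.3, -0.4]
opening: 0.19
grip_force: 30.0
```

```bash
python3 - <<'E'
from h import *
print(env.state()['opening'],env.state()['grip_force'],env.state()['eef_pos'])
p=TR+[-2,-44]; go(p[0]-3,p[1],110,180)
im,K,E,_=snap('top')
for c,t in ((TL,'L'),(TR,'R')):
  print(t,proj([c[0]-70,c[1]+85,45],K,E),proj([c[0]+70,c[1]-85,45],K,E))
E
```

```text
0.1897759223771129 29.984949231147766 [441.2409121   53.75824286 126.242212  ]
go [-302.6  -81.4   16.2] turn -34.9 yaw now 145.1 j6 -0.99 t 10.0
L [[256.43131775 220.1049266 ]] [[311.45053754 176.06973752]]
R [[320.4551694 218.1694306]] [[374.40583899 174.19341635]]
```

step_arm(
  plan=[
    [[-302,-81,0,-5,-1],[-302,-81,0,-10,-1],[-302,-81,0,-15,-1],[-302,-81,0,-20,-1],[-302,-81,0,-26,-1],[-302,-81,0,-31,-1],[-302,-81,0,-35,-1],[-302,-81,0,-35,-1]],
  ],
)

```text
t: 10.68
eef_pos: [645.5, -189.0, 125.1]
tcp_rot: [-3.141, 0.002, -3.136]
ft_force: [-0.9, 0.2, -1.4]
opening: 0.188
grip_force: 30.0
```

```bash
python3 - <<'E'
from h import *
np.set_printoptions(suppress=True,precision=1)
p=TR+[-5,-44]; go(p[0],p[1],9,180); print(env.state()['opening'])
im,K,E,_=snap('wrist','p1')
hsv=cv2.cvtColor(im,cv2.COLOR_BGR2HSV); m=((hsv[...,0]<20)&(hsv[...,1]>150)&(hsv[...,2]>60)).astype(np.uint8)
y=100
for r in (60,100,140): 
  xs=np.nonzero(m[r])[0]; d=np.split(xs,np.nonzero(np.diff(xs)>3)[0]+1) if len(xs) else []
  print(r,[(ray([(q[0],r),(q[-1],r)],K,E,45)[:,:2]).tolist() for q in d if len(q)>4])
for cidx in (200,320,440):
  ys=np.nonzero(m[:330,cidx])[0]
  if len(ys): print('col',cidx,ray([(cidx,ys[0]),(cidx,ys[0])],K,E,45)[0], ys[0])
E
```

```text
go [  2.5   3.  116.1] turn 0.3 yaw now -179.7 j6 -1.96 t 10.7
0.18799081998108336
60 []
100 []
140 [[[586.3877011741563, -228.58146521448265], [585.1327947358616, -9.568529208259719]]]
col 320 [ 577.4 -190.1   45. ] 124
col 440 [ 578.1 -122.8   45. ] 126
```

View pics/p1.png

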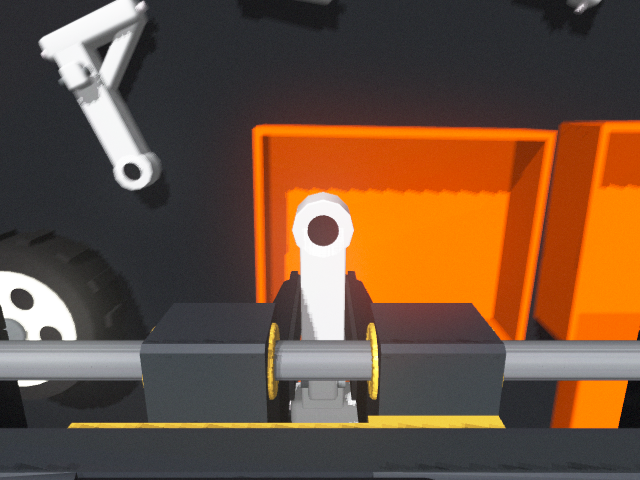

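Arm A hangs eye towards the robot over tray_right. The tray rim corners are at (254,127) and (556,131), and they agree with the tray centre I used. Lowering.

step_arm(
  plan=[
    [[2.5,3,40,0,-1],[2.5,3,75,0,-1],[2.5,3,100,0,-1],[2.5,3,114,0,-1],[2.5,3,115,0,-1],[2.5,3,115,0,-0.2],[2.5,3,115,0,-0.2],[2.5,3,115,0,-0.2]],
  ],
)

```text
t: 11.4
eef_pos: [641.4, -182.4, 10.9]
tcp_rot: [-3.141, 0.001, -3.139]
ft_force: [-0.4, 0.3, 0.4]
opening: 0.341
grip_force: 0.0
```

```bash
python3 - <<'E'
from h import *
o=json.load(open('o.json'));g=o['B'];print(env.state()['eef_pos'],env.state()['opening']);go(g[0],g[1],140);turns(g[:2],g[2],TR,180)
E
```

```text
[ 641.35620087 -182.39415854   10.90987688] 0.34093534873568343
go [ 164.6  110.3 -129.1] turn None yaw now -179.9 j6 -1.95 t 11.4
turn 106.7 (q6 8) then carry turn 73.5 (q6 78)
```

step_arm(
  plan=[
    [[0,0,-40,0,0],[0,0,-80,0,0],[30,20,-110,7,0],[60,40,-130,14,0],[90,60,-130,21,0],[120,80,-130,28,0],[150,100,-130,35,0],[165,110,-130,42,0]],
  ],
)

```text
t: 12.07
eef_pos: [472.4, -70.9, 140.9]
tcp_rot: [3.141, -0.0, 2.406]
ft_force: [1.8, 0.5, 0.1]
opening: 0.5
grip_force: 0.0
```

step_arm(
  plan=[
    [[0,0,0,7,0],[0,0,0,14,0],[0,0,0,21,0],[0,0,0,28,0],[0,0,0,36,0],[0,0,0,43,0],[0,0,0,50,0],[0,0,0,57,0]],
  ],
)

```text
t: 12.73
eef_pos: [475.8, -72.7, 140.7]
tcp_rot: [3.14, 0.0, 1.416]
ft_force: [1.2, 0.4, -0.4]
opening: 0.499
grip_force: 0.0
```

```bash
python3 -c "
from h import *
im,K,E,_=snap('top');p=ray([(0,0)],K,E,0)
" ; python3 m.py B
```

```text
B [ 476.5  -72.5 -106.5] -> [478.  -72.8] -107.7 936 cur [475.8 -72.7 140.6] 0.500002951524408
go [ -2.7   1.7 137.6] turn 9.1 yaw now 81.4 j6 -0.14 t 12.8
```

step_arm(
  plan=[
    [[-2.7,1.7,35,5,0],[-2.7,1.7,70,9,0],[-2.7,1.7,105,9,0],[-2.7,1.7,128,9,0],[-2.7,1.7,137,9,0],[-2.7,1.7,137,9,0],[-2.7,1.7,137,9,-1],[-2.7,1.7,137,9,-1]],
  ],
)

```text
t: 13.5
eef_pos: [477.5, -75.8, 3.8]
tcp_rot: [3.14, -0.0, 1.267]
ft_force: [-0.1, -0.4, 1.3]
opening: 0.41
grip_force: 0.0
```

step_arm(
  plan=[
    [[0,0,0,0,-1],[0,0,0,0,-1],[0,0,0,0,-1],[0,0,-40,0,-1],[0,0,-80,0,-1],[0,0,-120,5,-1],[0,0,-120,12,-1],[0,0,-120,19,-1]],
  ],
)

```text
t: 14.17
eef_pos: [477.8, -75.8, 125.5]
tcp_rot: [3.137, -0.002, 0.928]
ft_force: [0.3, 1.1, -1.4]
opening: 0.188
grip_force: 30.0
```

```bash
python3 - <<'E'
from h import *
s=env.state();print(s['opening'],s['grip_force'],s['eef_pos'],np.degrees(s['tcp_rot'][2]))
p=TR+[-5,30]; go(p[0],p[1],10,0)
E
```

```text
0.18768970890911923 29.95031028985977 [477.82347732 -75.83658574 125.48941726] 53.19416842668668
go [ 70.  153.9 115.5] turn 53.2 yaw now 53.2 j6 0.35 t 14.2
```

step_arm(
  plan=[
    [[20,40,0,7,-1],[40,80,0,14,-1],[60,120,0,21,-1],[70,154,0,28,-1],[70,154,0,35,-1],[70,154,0,42,-1],[70,154,0,49,-1],[70,154,0,53,-1]],
  ],
)

```text
t: 14.83
eef_pos: [642.2, -110.9, 122.7]
tcp_rot: [-3.141, 0.001, 0.002]
ft_force: [0.2, 0.4, -1.8]
opening: 0.186
grip_force: 30.0
```

```bash
python3 - <<'E'
from h import *
s=env.state();print(s['opening'],s['grip_force'])
p=TR+[-5,30]; go(p[0],p[1],9,0)
E
```

```text
0.1860625921316727 29.95345026254654
go [  0.8   1.1 113.7] turn 0.1 yaw now 0.1 j6 1.3 t 14.8
```

step_arm(
  plan=[
    [[1,1,40,0,-1],[1,1,75,0,-1],[1,1,100,0,-1],[1,1,112,0,-1],[1,1,113,0,-1],[1,1,113,0,-0.2],[1,1,113,0,-0.2],[1,1,113,0,-0.2]],
  ],
)

```text
t: 15.5
eef_pos: [643.9, -112.1, 11.0]
tcp_rot: [3.141, -0.002, 0.009]
ft_force: [0.2, 0.3, 1.2]
opening: 0.341
grip_force: 0.0
```

```bash
python3 - <<'E'
from h import *
o=json.load(open('o.json'));g=o['F'];print(env.state()['eef_pos'],env.state()['opening']);go(g[0],g[1],140);turns(g[:2],g[2],TR,-90)
g=o['C'];print('C');go(g[0],g[1],140);turns(g[:2],g[2],TL,180)
E
```

```text
[ 643.9037018  -112.06784205   11.0006677 ] 0.3407657292583235
go [-237.2  225.2 -129. ] turn None yaw now 0.5 j6 1.29 t 15.5
turn 80.6 (q6 130) then carry turn -170.1 (q6 -12)
C
go [-194.8   73.4 -129. ] turn None yaw now 0.5 j6 1.29 t 15.5
turn 6.5 (q6 73) then carry turn -6.0 (q6 95)
turn -173.5 (q6 -107) then carry turn -6.0 (q6 -85)
```

step_arm(
  plan=[
    [[0,0,-40,0,0],[0,0,-80,0,0],[-40,10,-110,6,0],[-80,30,-130,6.5,0],[-120,50,-130,6.5,0],[-160,65,-130,6.5,0],[-195,73,-130,6.5,0],[-195,73,-130,6.5,0]],
  ],
)

```text
t: 16.17
eef_pos: [444.8, -187.1, 140.9]
tcp_rot: [3.141, 0.0, -0.106]
ft_force: [0.9, -0.9, 0.3]
opening: 0.498
grip_force: 0.0
```

```bash
python3 m.py C
```

```text
C [ 449.7 -187.2  174. ] -> [ 449.4 -189.1] 170.5 976 cur [ 445.2 -187.3  141. ] 0.4973087249147369
go [  1.4   1.1 138. ] turn 3.4 yaw now -6.1 j6 1.14 t 16.2
```

step_arm(
  plan=[
    [[1.4,1.1,35,3.4,0],[1.4,1.1,70,3.4,0],[1.4,1.1,105,3.4,0],[1.4,1.1,128,3.4,0],[1.4,1.1,137,3.4,0],[1.4,1.1,137,3.4,0],[1.4,1.1,137,3.4,-1],[1.4,1.1,137,3.4,-1]],
  ],
)

```text
t: 16.88
eef_pos: [451.2, -188.1, 3.7]
tcp_rot: [3.141, -0.002, -0.164]
ft_force: [-0.6, -0.4, -0.0]
opening: 0.415
grip_force: 0.0
```

step_arm(
  plan=[
    [[0,0,0,0,-1],[0,0,0,0,-1],[0,0,0,0,-1],[0,0,-40,0,-1],[0,0,-80,0,-1],[0,0,-120,-5,-1],[0,0,-120,-9.5,-1],[0,0,-120,-9.5,-1]],
  ],
)

```text
t: 17.55
eef_pos: [451.0, -188.2, 125.1]
tcp_rot: [3.139, -0.004, 0.005]
ft_force: [1.5, 0.2, -1.5]
opening: 0.19
grip_force: 30.0
```

```bash
python3 - <<'E'
from h import *
s=env.state();print(s['opening'],s['grip_force'],s['eef_pos'])
p=TL+[-5,44]; go(p[0],p[1],10,0)
E
```

```text
0.19040904023821112 29.993045926094055 [ 450.99628516 -188.24627354  125.07265967]
go [ 188.5 -286.7  115.1] turn 0.3 yaw now 0.3 j6 1.03 t 17.6
```

step_arm(
  plan=[
    [[188,-287,0,0,-1],[188,-287,0,0,-1],[188,-287,0,0,-1],[188,-287,0,0,-1],[188,-287,0,0,-1],[188,-287,0,0,-1],[188,-287,0,0,-1],[188,-287,0,0,-1]],
  ],
)

```text
t: 18.22
eef_pos: [632.6, 93.3, 121.3]
tcp_rot: [3.142, 0.002, -0.001]
ft_force: [1.2, -0.1, -0.5]
opening: 0.185
grip_force: 30.0
```

```bash
python3 - <<'E'
from h import *
s=env.state();print(s['opening'],s['grip_force'])
p=TL+[0,44]; go(p[0],p[1],9,0)
E
```

```text
0.18543267182646556 29.9936905503273
go [ 10.4  -6.2 112.3] turn -0.1 yaw now -0.1 j6 1.62 t 18.2
```

step_arm(
  plan=[
    [[8,-4,40,0,-1],[8,-4,75,0,-1],[8,-4,100,0,-1],[8,-4,111,0,-1],[8,-4,112,0,-1],[8,-4,112,0,-0.2],[8,-4,112,0,-0.2],[8,-4,112,0,-0.2]],
  ],
)

```text
t: 18.88
eef_pos: [640.6, 95.1, 11.2]
tcp_rot: [-3.142, -0.0, 0.001]
ft_force: [-0.1, -0.3, -0.1]
opening: 0.342
grip_force: 0.0
```

```bash
python3 - <<'E'
from h import *
o=json.load(open('o.json'));print(env.state()['eef_pos'],env.state()['opening'])
for k,T in (('D',180),('E',180),('D',90),('E',90)):
  g=o[k];print(k,T);go(g[0],g[1],140);turns(g[:2],g[2],TL,T)
E
```

```text
[640.57980213  95.13176902  11.21686651] 0.3423042948325268
D 180
go [ -68.6  417.4 -128.8] turn None yaw now 0.0 j6 1.62 t 18.9
turn -23.3 (q6 37) then carry turn -156.7 (q6 -85)
turn -203.3 (q6 -143) then carry turn 203.3 (q6 95)
E 180
go [-133.8  556.2 -128.8] turn None yaw now 0.0 j6 1.62 t 18.9
turn -15.9 (q6 32) then carry turn -164.0 (q6 -85)
turn -195.9 (q6 -148) then carry turn 196.0 (q6 95)
D 90
go [ -68.6  417.4 -128.8] turn None yaw now 0.0 j6 1.62 t 18.9
turn -23.3 (q6 37) then carry turn -66.7 (q6 5)
E 90
go [-133.8  556.2 -128.8] turn None yaw now 0.0 j6 1.62 t 18.9
turn -15.9 (q6 32) then carry turn -74.0 (q6 5)
```

step_arm(
  plan=[
    [[0,0,-40,0,0],[0,0,-80,0,0],[0,40,-110,-7,0],[-20,80,-130,-14,0],[-40,120,-130,-20,0],[-69,160,-130,-23,0],[-69,200,-130,-23,0],[-69,240,-130,-23,0]],
  ],
)

```text
t: 19.55
eef_pos: [571.5, -128.1, 142.1]
tcp_rot: [3.141, -0.001, 0.403]
ft_force: [1.4, 1.4, 0.5]
opening: 0.503
grip_force: 0.0
```

```bash
python3 - <<'E'
from h import *
np.set_printoptions(suppress=True,precision=1)
o=json.load(open('o.json'));im,K,E,_=snap('top','top3')
for k in 'DEF':
    g,a,n=refine(im,K,E,np.array(o[k][:2])-[3,1],o[k][2]); print(k,np.round([*g+[3,1],a],1),n); o[k]=[g[0]+3,g[1]+1,a]
json.dump(o,open('o.json','w'))
for u,v in((526,213),(525,215)): print('flask top',ray([(u,v)],K,E,290))
im,K,E,_=snap('scene','s7'); hsv=cv2.cvtColor(im,cv2.COLOR_BGR2HSV)
print('flask scene top',ray([(43,217)],K,E,290),'base',ray([(90,303),(75,300),(105,300)],K,E,0))
g=o['D'];go(g[0],g[1],140,g[2])
E
```

```text
D [ 586.2 -351.8   79.3] 51
E [ 507.1 -461.2   16.1] 51
F [ 408.7 -339.4   99.9] 50
flask top [[ 536.2 -582.   290. ]]
flask top [[ 531. -579.  290.]]
flask scene top [[ 548.2 -578.8  290. ]] base [[ 534.  -588.8    0. ]
 [ 518.2 -623.     0. ]
 [ 532.4 -556.1    0. ]]
go [-72.6 207.9   1.8] turn -56.6 yaw now 22.8 j6 0.84 t 19.6
```

Arm D seems to have been knocked: its fit jumped. I'll hover there and re-find it from its blob and eye hole.

step_arm(
  plan=[
    [[-74,193,-40,0,0],[-74,193,-40,0,0],[-74,193,-40,0,0],[-74,193,-40,0,0],[-74,193,-40,0,0],[-74,193,-40,0,0],[-74,193,-40,0,0]],
  ],
)

```text
t: 20.23
eef_pos: [580.6, -335.0, 181.1]
tcp_rot: [3.141, -0.001, 0.4]
ft_force: [-0.1, -0.5, 0.8]
opening: 0.496
grip_force: 0.0
```

```bash
cat > b.py <<'E'
from h import *
import sys
np.set_printoptions(suppress=True,precision=1)
def blobs(name,cx=None,R=130):
    im,K,E,_=snap('wrist',name); p=np.array(env.state()['eef_pos'][:2])
    hsv=cv2.cvtColor(im,cv2.COLOR_BGR2HSV); m=((hsv[...,1]<60)&(hsv[...,2]>95)).astype(np.uint8); m[300:]=0
    cs,h=cv2.findContours(m,cv2.RETR_CCOMP,cv2.CHAIN_APPROX_NONE)
    for i,c in enumerate(cs):
        if h[0][i][3]>=0 or cv2.contourArea(c)<1500: continue
        q=ray(c[:,0,:],K,E,18)[:,:2]
        print('blob px',cv2.boundingRect(c),'world c',q.mean(0),'box',[np.round(x,0).tolist() for x in cv2.minAreaRect(q.astype(np.float32))[:2]])
        j=h[0][i][2]
        while j>=0:
            A=cv2.contourArea(cs[j]); P=cv2.arcLength(cs[j],True)
            if A>40: print('   hole',cs[j][:,0].mean(0),'area',A,'circ',round(4*np.pi*A/P/P,2),'world',ray([cs[j][:,0].mean(0)],K,E,18)[0,:2])
            j=h[0][j][0]
blobs(sys.argv[1])
print(env.state()['eef_pos'])
E
python3 b.py wD
```

```text
blob px (263, 80, 88, 137) world c [ 616.6 -317.1] box [[621.0, -304.0], [102.0, 68.0]]
   hole [308.7 190.9] area 206.0 circ 0.57 world [ 593.7 -317.9]
   hole [330.2  96.1] area 207.5 circ 0.89 world [ 664.8 -305.6]
blob px (401, 18, 125, 135) world c [ 701.9 -393.2] box [[709.0, -392.0], [89.0, 91.0]]
   hole [503.2  78.2] area 296.5 circ 0.43 world [ 725.4 -416.6]
   hole [476.   44.5] area 425.5 circ 0.67 world [ 737.7 -387.5]
blob px (127, 0, 75, 117) world c [ 645.7 -181.4] box [[643.0, -176.0], [40.0, 92.0]]
   hole [142.1 100.4] area 231.0 circ 0.89 world [ 608.  -179.1]
blob px (32, 0, 58, 79) world c [ 627.6 -113.4] box [[628.0, -113.0], [28.0, 63.0]]
   hole [47.  60.5] area 261.0 circ 0.91 world [ 607.9 -108.2]
[ 580.5 -333.3  180.7]
```

View pics/wD.png

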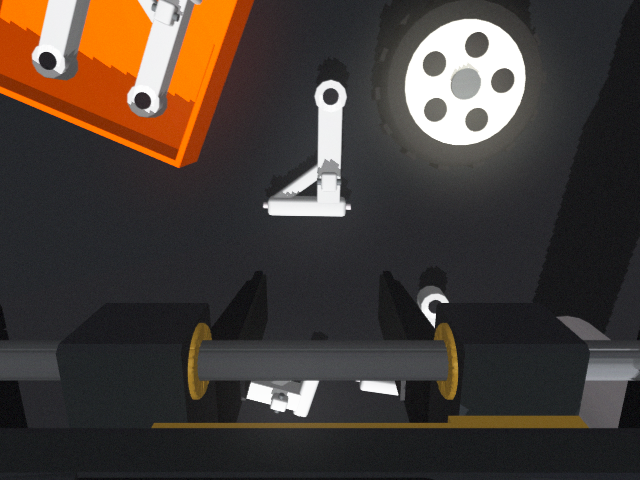

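The wrist view shows arm D moved, eye at (330,96) and barrel around (308,207), beam upright and brace on the left, so it is left-hand. The wheel is to its right at (465,82), and arms A and B lie flat in tray_right.

```bash
python3 - <<'E'
from h import *
o=json.load(open('o.json'))
p=np.degrees(env.state()['tcp_rot'][2]);u=np.array([np.cos(np.radians(p)),np.sin(np.radians(p))])
o['D']=[664.8-37*u[0],-305.6-37*u[1],p]; json.dump(o,open('o.json','w')); print(o['D'])
E
python3 m.py D
```

```text
[np.float64(630.7432731417881), np.float64(-320.06165120949714), np.float64(23.00773773204985)]
D [ 630.7 -320.1   23. ] -> [ 630.6 -319.4] 21.4 855 cur [ 580.7 -332.3  180.6] 0.49674723127815645
go [ 54.    7.8 177.6] turn 1.7 yaw now 23.1 j6 0.55 t 20.3
```

step_arm(
  plan=[
    [[40,6,20,1.7,-0.15],[54,8,55,1.7,-0.15],[54,8,95,1.7,-0.15],[54,8,130,1.7,-0.15],[54,8,160,1.7,-0.15],[54,8,177,1.7,-0.15],[54,8,177,1.7,-0.15],[54,8,177,1.7,-1]],
  ],
)

```text
t: 21.0
eef_pos: [633.8, -317.2, 3.3]
tcp_rot: [-3.14, 0.001, 0.375]
ft_force: [0.1, -0.7, -0.4]
opening: 0.393
grip_force: 0.0
```

step_arm(
  plan=[
    [[0,0,0,0,-1],[0,0,0,0,-1],[0,0,0,0,-1],[0,0,0,0,-1],[0,0,-40,0,-1],[0,0,-80,0,-1],[0,0,-120,-5,-1],[0,0,-120,-12,-1]],
  ],
)

```text
t: 21.67
eef_pos: [636.2, -321.0, 132.5]
tcp_rot: [3.131, -0.005, 0.586]
ft_force: [0.8, -0.5, 0.5]
opening: 0.19
grip_force: 30.0
```

```bash
python3 - <<'E'
from h import *
s=env.state();print(s['opening'],s['grip_force'],s['eef_pos'])
p=TL+[-5,-30]; go(p[0],p[1],10,0)
E
```

```text
0.18980907500694733 29.987263083457947 [ 636.21122111 -321.03371282  132.47624442]
go [ 193.2 -287.7  122.5] turn 33.6 yaw now 33.6 j6 0.42 t 21.7
```

step_arm(
  plan=[
    [[24,-36,0,-7,-1],[48,-72,0,-14,-1],[72,-108,0,-21,-1],[97,-144,0,-28,-1],[121,-180,0,-35,-1],[145,-216,0,-42,-1],[169,-252,0,-49,-1],[193,-288,0,-56,-1]],
  ],
)

```text
t: 22.33
eef_pos: [635.7, 15.7, 124.0]
tcp_rot: [3.141, -0.0, 1.566]
ft_force: [0.4, 0.1, -0.8]
opening: 0.185
grip_force: 30.0
```

step_arm(
  plan=[
    [[0,0,0,-7,-1],[0,0,0,-14,-1],[0,0,0,-21,-1],[0,0,0,-28,-1],[0,0,0,-35,-1],[0,0,0,-42,-1],[0,0,0,-49,-1],[0,0,0,-56,-1]],
  ],
)

```text
t: 23.0
eef_pos: [636.0, 13.8, 123.9]
tcp_rot: [3.142, -0.0, 2.544]
ft_force: [-0.3, 0.5, -1.7]
opening: 0.184
grip_force: 30.0
```

```bash
python3 - <<'E'
from h import *
s=env.state();print(s['opening'],s['grip_force'],s['eef_pos'])
p=TL+[-5,-30]; go(p[0],p[1],10,180)
E
```

```text
0.18383957882390958 29.98677134513855 [635.97902799  13.78815211 123.88632775]
go [  4.9  10.8 113.9] turn -34.3 yaw now 145.7 j6 -1.06 t 23.0
```

step_arm(
  plan=[
    [[5,11,0,-7,-1],[5,11,0,-14,-1],[5,11,0,-21,-1],[5,11,20,-28,-1],[5,11,50,-34,-1],[5,11,65,-34,-1],[5,11,65,-34,-1]],
  ],
)

```text
t: 23.58
eef_pos: [636.5, 25.7, 55.7]
tcp_rot: [3.141, -0.005, 3.131]
ft_force: [-0.0, -1.1, -1.5]
opening: 0.185
grip_force: 30.0
```

```bash
python3 - <<'E'
from h import *
s=env.state();print(s['opening'],s['grip_force'],s['eef_pos'])
p=TL+[-5,-30]; go(p[0],p[1],9,180)
E
```

```text
0.18549071714895046 29.986762404441833 [636.48618309  25.72088628  55.68113745]
go [-1.5 -0.2 46.7] turn -0.6 yaw now 179.4 j6 -1.62 t 23.6
```

step_arm(
  plan=[
    [[0,0,25,-0.6,-1],[0,0,42,-0.6,-1],[0,0,46,-0.6,-1],[0,0,46,-0.6,-1],[0,0,46,-0.6,-0.2],[0,0,46,-0.6,-0.2],[0,0,46,-0.6,-0.2],[0,0,10,-0.6,-0.2]],
  ],
)

```text
t: 24.25
eef_pos: [635.8, 25.7, 44.8]
tcp_rot: [3.141, -0.008, 3.141]
ft_force: [-0.1, -0.7, 0.4]
opening: 0.38
grip_force: 0.0
```

```bash
python3 - <<'E'
from h import *
o=json.load(open('o.json'));print(env.state()['eef_pos'],env.state()['opening'])
g=o['F'];go(g[0],g[1],150);turns(g[:2],g[2],TR,-90)
E
```

```text
[635.81339157  25.72440394  44.81050743] 0.38044770252812865
go [ 227.  -365.1 -105.2] turn None yaw now 180.0 j6 -1.63 t 24.2
turn 260.1 (q6 130) then carry turn -170.1 (q6 -12)
```

step_arm(
  plan=[
    [[0,0,-40,0,0],[10,-16,-80,0,0],[30,-48,-106,0,0],[52,-83,-106,0,0],[73,-118,-106,0,0],[94,-153,-106,0,0],[115,-188,-106,0,0],[136,-223,-106,0,0]],
  ],
)

```text
t: 24.92
eef_pos: [502.0, -197.4, 156.0]
tcp_rot: [-3.141, 0.002, -3.141]
ft_force: [0.8, -0.4, 0.3]
opening: 0.501
grip_force: 0.0
```

step_arm(
  plan=[
    [[22,-35,0,7,0],[44,-70,0,14,0],[66,-105,0,21,0],[91,-142,0,28,0],[91,-142,0,35,0],[91,-142,0,42,0],[91,-142,0,49,0],[91,-142,0,56,0]],
  ],
)

```text
t: 25.58
eef_pos: [411.9, -338.5, 155.7]
tcp_rot: [3.141, 0.001, 2.157]
ft_force: [-0.2, -0.2, -0.9]
opening: 0.5
grip_force: 0.0
```

step_arm(
  plan=[
    [[0,0,0,7,0],[0,0,0,14,0],[0,0,0,21,0],[0,0,0,28,0],[0,0,0,35,0],[0,0,0,42,0],[0,0,0,49,0],[0,0,0,56,0]],
  ],
)

```text
t: 26.25
eef_pos: [412.2, -338.1, 155.7]
tcp_rot: [3.14, 0.001, 1.181]
ft_force: [-0.2, -0.9, -0.4]
opening: 0.498
grip_force: 0.0
```

step_arm(
  plan=[
    [[0,0,0,7,0],[0,0,0,14,0],[0,0,0,21,0],[0,0,0,28,0],[0,0,0,35,0],[0,0,0,42,0],[0,0,0,49,0],[0,0,0,56,0]],
  ],
)

```text
t: 26.92
eef_pos: [412.2, -338.1, 155.7]
tcp_rot: [3.14, -0.001, 0.203]
ft_force: [0.4, -0.4, 0.1]
opening: 0.502
grip_force: 0.0
```

step_arm(
  plan=[
    [[0,0,0,7,0],[0,0,0,14,0],[0,0,0,21,0],[0,0,0,28,0],[0,0,0,35,0],[0,0,0,42,0],[0,0,0,49,0],[0,0,0,56,0]],
  ],
)

```text
t: 27.58
eef_pos: [412.2, -338.1, 155.7]
tcp_rot: [-3.142, -0.001, -0.774]
ft_force: [0.3, -0.7, 0.2]
opening: 0.504
grip_force: 0.0
```

```bash
python3 b.py wF; python3 m.py F
```

```text
blob px (570, 0, 70, 86) world c [ 367.6 -560.3] box [[368.0, -553.0], [44.0, 59.0]]
blob px (203, 0, 437, 300) world c [ 430.6 -371.8] box [[389.0, -422.0], [333.0, 208.0]]
   hole [276.1 240.2] area 354.0 circ 0.29 world [ 426.6 -302.2]
   hole [232.9 171.1] area 51.0 circ 0.3 world [ 483.6 -317.1]
   hole [309.9 121.9] area 325.5 circ 0.6 world [ 469.4 -380.1]
   hole [268.9  98.7] area 43.5 circ 0.32 world [ 499.7 -370.8]
   hole [288.6  36.2] area 76.0 circ 0.21 world [ 517.8 -408.4]
[ 412.2 -338.1  155.7]
F [ 408.7 -339.4   99.9] -> [ 402.7 -304.3] 98.5 1359 cur [ 412.2 -338.1  155.6] 0.49866457241861323
go [-32.8 -19.5 152.6] turn 37.4 yaw now -44.1 j6 1.53 t 27.7
```

step_arm(
  plan=[
    [[0,0,0,7,0],[0,0,0,14,0],[0,0,0,21,0],[0,0,0,28,0],[0,0,0,35,0],[0,0,0,36,0]],
  ],
)

```text
t: 28.18
eef_pos: [412.2, -338.1, 155.3]
tcp_rot: [-3.141, -0.001, -1.398]
ft_force: [0.9, 0.7, -0.5]
opening: 0.501
grip_force: 0.0
```

```bash
sed -i 's/>95/>VT/g' h.py b.py; sed -i '1i VT=150' h.py; sed -i "s/^k=sys.argv/k=sys.argv/" m.py
python3 - <<'E'
from h import *
im=cv2.imread('pics/wF.png'); g=cv2.cvtColor(im,6)[:300]; print(np.histogram(g,bins=range(0,257,16))[0])
E
python3 b.py wF2; python3 m.py F
```

```text
[     0      0    419  26064   2940 103069  21105  12886   4674   2249
    885   1917    926   1694   2017  11155]
blob px (263, 137, 98, 143) world c [ 418.  -355.4] box [[425.0, -342.0], [68.0, 103.0]]
   hole [326.5 265.4] area 192.0 circ 0.91 world [ 404.4 -303.5]
   hole [313.2 165.7] area 231.5 circ 0.58 world [ 426.7 -375.4]
blob px (136, 0, 165, 92) world c [ 496.  -453.5] box [[501.0, -442.0], [106.0, 56.0]]
   hole [269.5  37.5] area 290.0 circ 0.56 world [ 468.9 -452.8]
   hole [153.1  15.2] area 305.5 circ 0.88 world [ 545. -453.]
[ 412.1 -338.   155.3]
F [ 408.7 -339.4   99.9] -> [ 408.2 -340.6] 96.6 840 cur [ 412.1 -338.   155.2] 0.501214113580585
go [ -1.2   4.1 152.2] turn 3.7 yaw now -79.7 j6 2.15 t 28.3
```

step_arm(
  plan=[
    [[-1,4,40,3.5,0],[-1,4,80,3.5,0],[-1,4,115,3.5,0],[-1,4,140,3.5,0],[-1,4,152,3.5,0],[-1,4,152,3.5,0],[-1,4,152,3.5,-1],[-1,4,152,3.5,-1]],
  ],
)

```text
t: 28.95
eef_pos: [408.1, -337.8, 2.8]
tcp_rot: [-3.141, -0.0, -1.453]
ft_force: [-0.4, 0.5, 0.6]
opening: 0.41
grip_force: 0.0
```

step_arm(
  plan=[
    [[0,0,0,0,-1],[0,0,0,0,-1],[0,0,0,0,-1],[0,0,-40,0,-1],[0,0,-80,0,-1],[0,0,-120,-5,-1],[0,0,-140,-12,-1],[0,0,-140,-19,-1]],
  ],
)

```text
t: 29.62
eef_pos: [409.2, -338.9, 147.5]
tcp_rot: [-3.139, -0.007, -1.119]
ft_force: [-0.1, -0.4, -0.9]
opening: 0.189
grip_force: 30.0
```

```bash
python3 - <<'E'
from h import *
s=env.state();print(s['opening'],s['grip_force'],s['eef_pos'])
p=TR+[-8,-11-3]; go(p[0],p[1],30,90)
E
```

```text
0.1890010240683999 29.98722642660141 [ 409.20228655 -338.89679317  147.51073281]
go [ -63.8 -287.5  117.5] turn 25.9 yaw now -64.1 j6 1.87 t 29.6
```

step_arm(
  plan=[
    [[-8,-36,0,-7,-1],[-16,-72,0,-14,-1],[-24,-108,0,-21,-1],[-32,-144,0,-28,-1],[-40,-180,0,-35,-1],[-48,-216,0,-42,-1],[-56,-252,0,-49,-1],[-63,-288,0,-56,-1]],
  ],
)

```text
t: 30.28
eef_pos: [641.9, -155.2, 142.8]
tcp_rot: [-3.141, 0.0, -0.141]
ft_force: [1.1, -0.7, -0.2]
opening: 0.189
grip_force: 30.0
```

step_arm(
  plan=[
    [[0,0,0,-7,-1],[0,0,0,-14,-1],[0,0,0,-21,-1],[0,0,0,-28,-1],[0,0,0,-35,-1],[0,0,0,-42,-1],[0,0,0,-49,-1],[0,0,0,-56,-1]],
  ],
)

```text
t: 30.95
eef_pos: [640.6, -156.8, 142.7]
tcp_rot: [-3.141, 0.0, 0.836]
ft_force: [-0.4, -0.1, -1.4]
opening: 0.19
grip_force: 30.0
```

step_arm(
  plan=[
    [[0,0,0,-7,-1],[0,0,0,-14,-1],[0,0,0,-21,-1],[0,0,0,-28,-1],[0,0,0,-35,-1],[0,0,0,-42,-1],[0,0,0,-42,-1]],
  ],
)

```text
t: 31.53
eef_pos: [640.6, -156.8, 142.7]
tcp_rot: [-3.141, -0.0, 1.568]
ft_force: [0.7, 0.8, -1.0]
opening: 0.188
grip_force: 30.0
```

```bash
python3 - <<'E'
from h import *
s=env.state();print(s['opening'],s['grip_force'],s['eef_pos'])
go(640,-153.5,28,90)
E
```

```text
0.18768731964842555 29.985676109790802 [ 640.59442595 -156.78484404  142.71047278]
go [  3.3  -0.6 114.7] turn -0.1 yaw now 89.9 j6 -0.34 t 31.5
```

step_arm(
  plan=[
    [[3,0,40,0,-1],[3,0,75,0,-1],[3,0,100,0,-1],[3,0,112,0,-1],[3,0,116,0,-1],[3,0,116,0,-1],[3,0,116,0,-0.2],[3,0,116,0,-0.2]],
  ],
)

```text
t: 32.2
eef_pos: [641.3, -154.0, 27.7]
tcp_rot: [3.14, 0.0, 1.56]
ft_force: [0.4, 0.2, 0.9]
opening: 0.272
grip_force: 0.0
```

step_arm(
  plan=[
    [[0,0,0,0,-0.2],[0,0,-30,0,-0.2],[0,0,-70,0,-0.2],[0,0,-110,0,-0.2],[0,0,-130,0,0]],
  ],
)

```text
t: 32.62
eef_pos: [642.1, -154.3, 162.0]
tcp_rot: [3.136, 0.002, 1.561]
ft_force: [0.8, -0.1, 0.3]
opening: 0.431
grip_force: 0.0
```

```bash
python3 b.py wR; python3 - <<'E'
from h import *
o=json.load(open('o.json'));print(env.state()['eef_pos'],env.state()['opening'])
im,K,E,_=snap('top','top4'); g,a,n=refine(im,K,E,np.array(o['E'][:2])-[3,1],o['E'][2]); print('E',g+[3,1],a,n)
g=o['E'];u=np.array([np.cos(np.radians(g[2])),np.sin(np.radians(g[2]))]);nn=np.array([-u[1],u[0]])
b=np.array(g[:2])-47*u; print('beam-barrel joint',b,'barrel outer end',b+48*nn)
go(b[0]+20*nn[0],b[1]+20*nn[1],150,g[2]+90)
E
```

```text
blob px (439, 158, 164, 100) world c [ 779.7 -137.8] box [[791.0, -148.0], [75.0, 116.0]]
   hole [470.  205.1] area 130.5 circ 0.63 world [ 753.6 -144.9]
   hole [585.1 186.1] area 314.0 circ 0.91 world [ 837.  -131.6]
   hole [496.8 176.2] area 49.5 circ 0.8 world [ 771.4 -123.6]
blob px (244, 88, 158, 197) world c [ 652.5 -136.6] box [[649.0, -136.0], [114.0, 139.0]]
   hole [319.5 269.4] area 203.0 circ 0.9 world [ 641.5 -194.3]
   hole [275.7 256.3] area 191.5 circ 0.9 world [ 608.2 -183.3]
   hole [371.7 230.4] area 182.5 circ 0.58 world [ 681.1 -163.5]
   hole [351.5 198.5] area 2305.0 circ 0.59 world [ 665.7 -139.1]
   hole [372.8 136.7] area 284.5 circ 0.55 world [680.4 -94.7]
[ 643.  -154.5  164.6]
[ 643.02867883 -154.50431015  164.5555039 ] 0.46277492288376937
E [ 506.84251135 -460.21691734] 12.785617044737412 45
beam-barrel joint [ 461.96235659 -474.19277057] barrel outer end [ 448.67582485 -428.06828603]
go [-302.4 -183.2   11.6] turn -16.6 yaw now 89.5 j6 -0.33 t 32.7
```

Arm F rests across A and B, flat. Arm E stands too close to the flask for the gripper body to be centred over it. So I'll come in 34 mm off to the side with the fingers wide open, and let the closing far finger draw it in.

```bash
python3 - <<'E'
from h import *
go(500.6,-427.7,150,16)
E
```

```text
go [-274.7 -139.3   11.6] turn 73.5 yaw now 89.5 j6 -0.33 t 32.7
```

step_arm(
  plan=[
    [[-36,-18,0,7,1],[-72,-36,0,14,1],[-108,-54,0,21,1],[-144,-72,0,28,1],[-180,-90,0,35,1],[-216,-108,0,42,1],[-250,-125,0,49,1],[-275,-139,0,56,1]],
  ],
)

```text
t: 33.38
eef_pos: [497.6, -430.1, 155.8]
tcp_rot: [-3.141, 0.0, 0.577]
ft_force: [-0.3, 0.2, 0.7]
opening: 0.979
grip_force: 0.0
```

step_arm(
  plan=[
    [[0,0,0,7,1],[0,0,0,14,1],[0,0,0,17.5,1],[0,0,0,17.5,1]],
  ],
)

```text
t: 33.72
eef_pos: [499.0, -427.7, 155.8]
tcp_rot: [-3.14, 0.001, 0.275]
ft_force: [0.4, -0.8, 0.6]
opening: 1.003
grip_force: 0.0
```

```bash
python3 b.py wE; python3 m.py E; python3 - <<'E'
from h import *
im,K,E,_=snap('wrist'); o=json.load(open('o.json'))['E']
g,a,n=refine(im,K,E,np.array(o[:2]),o[2]); u=np.array([np.cos(np.radians(a)),np.sin(np.radians(a))]);nn=np.array([-u[1],u[0]])
p=g+3*u+33*nn; go(p[0],p[1],4,a)
E
```

```text
blob px (489, 170, 151, 130) world c [ 539.9 -610.6] box [[538.0, -606.0], [99.0, 122.0]]
blob px (299, 152, 112, 148) world c [ 498.  -459.8] box [[496.0, -466.0], [73.0, 115.0]]
   hole [384.7 263.3] area 68.0 circ 0.7 world [ 480.8 -481. ]
   hole [347.8 260.6] area 100.5 circ 0.3 world [ 475.2 -453.7]
[ 499.1 -427.5  156. ]
E [ 507.1 -461.2   16.1] -> [ 511.5 -464.8] 24.3 1517 cur [ 499.3 -427.4  156.1] 1.0036968150933958
go [  4.4  38.8 153.1] turn -8.2 yaw now 16.1 j6 0.48 t 33.8
go [  1.    5.  152.3] turn -5.3 yaw now 16.1 j6 0.48 t 33.9
```

step_arm(
  plan=[
    [[2,8,40,0,1],[2,8,80,0,1],[2,8,110,0,1],[2,8,125,0,1],[2,8,138,0,1],[2,8,138,0,1]],
  ],
)

```text
t: 34.37
eef_pos: [502.9, -433.8, 16.1]
tcp_rot: [-3.138, 0.002, 0.281]
ft_force: [-0.6, 0.6, -0.2]
opening: 1.001
grip_force: 0.0
```

step_arm(
  plan=[
    [[0,0,7,0,1],[0,0,14,0,1],[0,0,14,0,1]],
  ],
)

```text
t: 34.62
eef_pos: [503.5, -434.7, 4.5]
tcp_rot: [-3.142, -0.0, 0.28]
ft_force: [0.0, -0.9, 0.5]
opening: 0.999
grip_force: 0.0
```

No contact on the way down. Closing.

step_arm(
  plan=[
    [[0,0,1,0,0.3],[0,0,1,0,0.3],[0,0,1,0,-0.2],[0,0,1,0,-0.2],[0,0,1,0,-1],[0,0,1,0,-1],[0,0,1,0,-1],[0,0,1,0,-1]],
  ],
)

```text
t: 35.28
eef_pos: [503.6, -434.9, 3.9]
tcp_rot: [3.141, -0.0, 0.279]
ft_force: [-0.2, -0.3, -0.4]
opening: 0.496
grip_force: 0.3
```

step_arm(
  plan=[
    [[0,0,0,0,-1],[0,0,0,0,-1],[0,0,0,0,-1],[0,0,0,0,-1]],
  ],
)

```text
t: 35.62
eef_pos: [503.6, -434.7, 3.8]
tcp_rot: [-3.142, -0.0, 0.279]
ft_force: [0.6, -0.3, 0.1]
opening: 0.218
grip_force: 0.3
```

step_arm(
  plan=[
    [[0,0,0,0,-1],[0,0,0,0,-1],[0,0,0,0,-1],[0,0,-30,0,-1],[0,0,-70,0,-1],[0,-20,-110,0,-1],[0,-40,-140,0,-1],[0,-40,-140,0,-1]],
  ],
)

```text
t: 36.28
eef_pos: [493.3, -395.0, 150.0]
tcp_rot: [3.136, -0.004, 0.28]
ft_force: [0.6, -0.1, -1.4]
opening: 0.185
grip_force: 30.0
```

```bash
python3 b.py wE2; python3 - <<'E'
from h import *
s=env.state();print(s['opening'],s['grip_force'],s['eef_pos'],s['ft_force'])
go(634,64,150,90)
# blob of held arm: eye estimate at z of beam top
im,K,E,_=snap('top','top5'); g=cv2.imread('pics/wE2.png')
E
```

```text
blob px (276, 193, 101, 107) world c [ 468.  -406.1] box [[477.0, -403.0], [81.0, 75.0]]
blob px (533, 178, 107, 122) world c [ 539.3 -590.6] box [[532.0, -585.0], [101.0, 76.0]]
[ 493.2 -395.7  147.2]
0.18723202242073095 29.999559223651886 [ 493.18382526 -395.72538488  147.23931585] [-0.28671083 -1.11684301 -0.80450973]
go [ 262.5 -402.8   -2.8] turn -73.9 yaw now 16.1 j6 0.51 t 36.3
```

```bash
python3 - <<'E'
from h import *
for f in ('wE2','p1'):
    im=cv2.imread(f'pics/{f}.png')
    hsv=cv2.cvtColor(im,cv2.COLOR_BGR2HSV); m=(hsv[...,1]<60)&(hsv[...,2]>150)
    for r in range(190,305,8):
        x=np.nonzero(m[r,230:420])[0]+230; d=np.split(x,np.nonzero(np.diff(x)>2)[0]+1) if len(x) else []
        print(f,r,[(int(q[0]),int(q[-1])) for q in d])
E
```

```text
wE2 190 []
wE2 198 [(307, 338)]
wE2 206 [(299, 346)]
wE2 214 [(295, 349)]
wE2 222 [(293, 353)]
wE2 230 [(291, 361)]
wE2 238 [(289, 364)]
wE2 246 [(284, 370)]
wE2 254 [(280, 371)]
wE2 262 [(280, 372)]
wE2 270 [(278, 371), (374, 374)]
wE2 278 [(279, 288), (297, 374)]
wE2 286 [(276, 280), (296, 355), (365, 375)]
wE2 294 [(295, 355), (369, 375)]
wE2 302 [(294, 353)]
p1 190 []
p1 198 [(306, 339)]
p1 206 [(298, 346)]
p1 214 [(296, 349)]
p1 222 [(294, 309), (336, 351)]
p1 230 [(292, 307), (339, 353)]
p1 238 [(295, 309), (336, 350)]
p1 246 [(299, 347)]
p1 254 [(300, 345)]
p1 262 [(301, 345)]
p1 270 [(301, 344)]
p1 278 [(301, 344)]
p1 286 [(301, 344)]
p1 294 [(301, 344)]
p1 302 [(301, 344)]
```

step_arm(
  plan=[
    [[22,-34,0,-7,-1],[44,-68,0,-14,-1],[66,-102,0,-21,-1],[88,-136,0,-28,-1],[110,-170,0,-35,-1],[132,-204,0,-42,-1],[154,-238,0,-49,-1],[176,-272,0,-56,-1]],
  ],
)

```text
t: 37.05
eef_pos: [586.7, -84.7, 141.9]
tcp_rot: [-3.139, 0.0, 1.262]
ft_force: [1.0, -0.2, -0.9]
opening: 0.189
grip_force: 30.0
```

```bash
python3 - <<'E'
from h import *
s=env.state();print(s['opening'],s['grip_force'],s['eef_pos'],s['ft_force'])
go(635,68.5,147,90)
E
```

```text
0.18899984096142816 29.998340606689453 [586.703225   -84.66306196 141.91463458] [ 1.02564421 -0.24238145 -0.88103774]
go [160.6  -0.5  -5.1] turn -17.7 yaw now 72.3 j6 0.05 t 37.0
```

step_arm(
  plan=[
    [[40,0,0,-7,-1],[80,0,0,-14,-1],[120,0,0,-17.7,-1],[160,0,0,-17.7,-1],[160,0,0,-17.7,-1],[160,0,0,-17.7,-1]],
  ],
)

```text
t: 37.55
eef_pos: [636.0, 67.5, 141.5]
tcp_rot: [-3.139, -0.0, 1.568]
ft_force: [0.2, 0.0, -0.8]
opening: 0.186
grip_force: 30.0
```

```bash
python3 - <<'E'
from h import *
s=env.state();print(s['opening'],s['grip_force'],s['eef_pos'],s['ft_force'])
go(635,68.5,28,90)
E
```

```text
0.18585187867639583 29.999509155750275 [636.00184646  67.48807058 141.52254565] [ 0.15466356  0.03027023 -0.82754187]
go [  1.   -1.  113.5] turn -0.1 yaw now 89.9 j6 0.0 t 37.5
```

step_arm(
  plan=[
    [[1,-1,40,0,-1],[1,-1,75,0,-1],[1,-1,100,0,-1],[1,-1,110,0,-1],[1,-1,114,0,-1],[1,-1,114,0,-1],[1,-1,114,0,-0.2],[1,-1,114,0,-0.2]],
  ],
)

```text
t: 38.22
eef_pos: [636.1, 66.6, 31.5]
tcp_rot: [3.139, -0.0, 1.565]
ft_force: [-0.2, -0.1, 0.0]
opening: 0.275
grip_force: 0.0
```

step_arm(
  plan=[
    [[0,0,0,0,-0.2],[0,0,-30,0,-0.2],[0,0,-70,0,-0.2],[0,0,-110,0,-0.2],[0,0,-150,0,-0.2],[0,0,-150,0,-0.2]],
  ],
)

```text
t: 38.72
eef_pos: [638.0, 67.0, 189.0]
tcp_rot: [3.128, -0.0, 1.566]
ft_force: [1.0, 0.0, 0.3]
opening: 0.4
grip_force: 0.0
```

```bash
python3 b.py wL; python3 - <<'E'
from h import *
go(450,-60,200)
E
```

```text
blob px (432, 190, 136, 80) world c [797.9  61.8] box [[785.0, 49.0], [109.0, 67.0]]
   hole [538.1 227.4] area 346.0 circ 0.57 world [818.4  52.2]
   hole [448.  209.5] area 237.0 circ 0.91 world [743.1  67.8]
blob px (264, 160, 69, 129) world c [624.9  50.5] box [[621.0, 55.0], [107.0, 56.0]]
   hole [316.5 175.5] area 236.0 circ 0.94 world [637.  96.]
blob px (0, 0, 377, 82) world c [541.8 191.7] box [[543.0, 194.0], [55.0, 276.0]]
[636.9  66.9 185.3]
go [-127.9 -186.2  -14.7] turn None yaw now 89.7 j6 0.01 t 38.8
```

```bash
python3 - <<'E'
from h import *
np.set_printoptions(suppress=True,precision=1)
im,K,E,_=snap('wrist','wL2')
hsv=cv2.cvtColor(im,cv2.COLOR_BGR2HSV)
m=((hsv[...,1]<110)&(hsv[...,2]>60)).astype(np.uint8); m[300:]=0
q=proj([[580,-22,24],[706,-22,24],[706,133,24],[580,133,24]],K,E); print(q)
k=np.zeros_like(m); cv2.fillConvexPoly(k,q.astype(np.int32),1); m&=k
cs,h=cv2.findContours(m,cv2.RETR_CCOMP,cv2.CHAIN_APPROX_NONE)
for i,c in enumerate(cs):
    A=cv2.contourArea(c)
    if A<60: continue
    P=cv2.arcLength(c,True); ce=c[:,0].mean(0); print('hole' if h[0][i][3]>=0 else 'blob',ce,A,round(4*np.pi*A/P/P,2),cv2.boundingRect(c),'z22',ray([ce],K,E,22)[0,:2],'z40',ray([ce],K,E,40)[0,:2])
print(-E[:3,:3].T@E[:3,3])
E
```

```text
[[251.8 318.1]
 [401.9 316.9]
 [411.1 127. ]
 [241.8 127.8]]
blob [329.2 229.3] 12970.5 0.29 (254, 152, 141, 146) z22 [645.  54.] z40 [644.5  58.7]
hole [366.4 194.8] 184.0 0.6 (357, 187, 16, 21) z22 [674.1  81.7] z40 [672.1  85. ]
hole [348.5 223.2] 1856.5 0.6 (330, 187, 53, 60) z22 [660.3  59. ] z40 [659.1  63.4]
hole [273.7 176.7] 183.5 0.92 (266, 169, 16, 16) z22 [602.2  96.2] z40 [604.1  98.7]
hole [318.7 175.4] 184.5 0.75 (311, 168, 16, 17) z22 [636.9  97. ] z40 [636.9  99.4]
[636.8 142.1 355.3]
```

step_arm(
  plan=[
    [[-128,-186,-20,0,-0.2],[-128,-186,-20,0,-0.2],[-128,-186,-20,0,-0.2],[-128,-186,-20,0,-0.2],[-200,-186,-20,0,-0.2],[-250,-186,-20,0,-0.2],[-300,-186,-20,0,-0.2],[-300,-186,-20,0,-0.2]],
  ],
)

```text
t: 39.48
eef_pos: [453.9, -187.9, 198.4]
tcp_rot: [-3.141, -0.001, 1.566]
ft_force: [-0.1, 0.4, 0.0]
opening: 0.401
grip_force: 0.0
```

```bash
python3 - <<'E'
from h import *
np.set_printoptions(suppress=True,precision=1)
print(env.state()['eef_pos'])
im,K,E,_=snap('top','top6')
hsv=cv2.cvtColor(im,cv2.COLOR_BGR2HSV); m=((hsv[...,1]<110)&(hsv[...,2]>60))
for n,c in (('L',TL-[3,1]),('R',TR-[3,1])):
    q=proj([[c[0]-68,c[1]-83,30],[c[0]+66,c[1]+83,30]],K,E); x0,x1=sorted(q[:,0]);y0,y1=sorted(q[:,1])
    s=m[int(y0):int(y1),int(x0):int(x1)]; print(n,int(x0),int(y0)); print('\n'.join(''.join('#' if v else '.' for v in r) for r in s))
E
```

```text
[ 453.9 -187.9  198.4]
L 258 179
.....................................................
.....................................................
.....................................................
.....................................................
.....................................................
................................................###..
................................####################.
...........###################.#####################.
..........####################.#####################.
.........######################.####################.
..........####################...##################..
...........###################....#####.....#####....
............######....#######.....#####...######.....
............######...#######......#####..#####.......
............######..######........###########........
...........#######.#####..........##########.........
............###########...........########...........
............#########.............#######............
............########..............#######............
...........########.............#########
[... 2724 characters left out ...]
...........##########..............#############....
............#########...............###############..
............#########...............###############..
............########................###############..
............#########...............##..#######.##...
............#########..............###.##############
............#########...............#################
............########..................###############
............########.................################
............#######................#.################
.............#......................#################
..................................###################
..................................###################
```

Both trays show three arms lying as planned, and nothing has touched the plate or dish since they were checked. Handing in.

```bash
python3 -c "
from cell import env
print(env.job_done())"
```

```text
the job is handed in; nothing more can be done
None
```

I handed the job in at about 40 s of the 210 s allowed; no verdict came back. My last measurements put the dish inside its outline, the plate square against both pegs, and three left-hand and three right-hand arms flat in their own trays. I did not re-measure the flask, wheel and screwdriver, but saw no sign of contact with them.

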